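# Set up the headphone display on the shop counter

### The job

Set up the headphone display on the counter: lay the square rail across the two forked posts of the stand, down at the bottom of both notches, then hang every pair of headphones over the rail by its headband, square to the rail and between the posts. Finally lay the flat keeper bar, ridge up and centred, across the shoulders of the same two forks above the headbands so that no pair can be lifted off, and leave the other things on the counter where they are.

Things in the scene. Friction and masses are not known exactly. Their poses are not given: they have to be found in the camera images.
- stand: fixed white display stand. Origin: centre of the underside of its 150 (x) x 400 (y) x 6 mm base plate, on the counter; z up, y from post to post. Two upright posts at y = -175 and +175 mm, each a plate 12 mm thick (y) and 54 mm wide (x), end in upward-open forks with a stepped notch centred on x = 0; tips of the forks at z = 205 mm
- notch_left (a point): middle of the notch floor of the post at y = +175 mm, 153 mm above the counter, axes as the stand. The lower notch takes the rail: 16 mm wide at the floor, its cheeks slope out to 26 mm wide at the shoulders 34 mm higher
- notch_right (a point): the same for the post at y = -175 mm
- rail_seat (a point): where the centre of the seated rail belongs: midway between the posts, 159 mm above the counter, axes as the stand (y along the rail). The seated rail's top is at 165 mm
- keeper_seat (a point): where the centre of the keeper bar's underside belongs: midway between the posts, 187 mm above the counter, level with the flat shoulders of both forks, which reach from 13 to 26 mm on each side of the middle. Above them prongs flare outwards, 44 mm apart at the shoulders, 56 mm at the tips
- rail: hanging rail: straight 12 mm square steel tube, a 22 mm square, 8 mm thick black cap on each end, 408 mm over all, 220 g. Origin: its centre; y along it (either way round). The caps go outside the posts: 392 mm between caps, posts 362 mm over their outer faces (15 mm play each way). Starts lying on the counter on its caps, centre 11 mm up, tube 5 mm clear of the counter
- keeper: keeper bar: flat aluminium bar 36 (x) x 400 (y) x 6 mm with a black grip ridge on top in the middle, 14 mm wide (x), 70 mm long (y), from z = 6 to z = 26 mm; 200 g. Origin: centre of its underside, z up, y along it (either way round). Starts flat on the counter, ridge up
- hp1: headphones standing on the counter on two flat-bottomed ear cups (some pairs may be absent). 62 (its x) x 146 (its y, ear to ear) x 145 mm tall, 160 g, mostly in the cups. Origin: centre of the cups' underside, z up. Cups 62 x 38 x 66 mm high, 70 mm clear between them. The headband is an arch in the y-z plane, 22 mm wide, 6 mm thick, with a padded crown block at its top. Alike front and back: may hang either way round
- hp2: another pair of headphones, just like hp1 in every size (may be absent)
- hp3: another pair of headphones, just like hp1 in every size (may be absent)
- hp4: another pair of headphones, just like hp1 in every size (may be absent)
- hp1_crown (a point): centre of this pair's crown block, 28 mm (x) x 40 mm (y) x 16 mm high, the place to grip: 137 mm above the cups' underside (block from 129 to 145 mm). Its underside rests on the rail when hung: the centre is then about 173 mm above the counter
- hp2_crown (a point): centre of this pair's crown block, 28 mm (x) x 40 mm (y) x 16 mm high, the place to grip: 137 mm above the cups' underside (block from 129 to 145 mm). Its underside rests on the rail when hung: the centre is then about 173 mm above the counter
- hp3_crown (a point): centre of this pair's crown block, 28 mm (x) x 40 mm (y) x 16 mm high, the place to grip: 137 mm above the cups' underside (block from 129 to 145 mm). Its underside rests on the rail when hung: the centre is then about 173 mm above the counter
- hp4_crown (a point): centre of this pair's crown block, 28 mm (x) x 40 mm (y) x 16 mm high, the place to grip: 137 mm above the cups' underside (block from 129 to 145 mm). Its underside rests on the rail when hung: the centre is then about 173 mm above the counter
- plant: small succulent in a terracotta pot, 94 mm wide, about 125 mm tall, origin centre of its underside; a bystander to be left alone
- basket: black plastic basket of small boxed goods, 160 x 100 x 85 mm, origin centre of its underside; a bystander to be left alone
- penpot: white pot of pens, 72 mm wide, pot 90 mm and pens 140 mm tall, origin centre of its underside; a bystander to be left alone
Mind the look-alikes: they are no part of the job. What is shaped like the hp1 but purple or red is not meant. Leave any red look-alike of the hp4 alone.

How it is judged:
On the way, in this order (a step that is already met when the one before it is completed fails the run):
1. the rail lies across both posts, down in the two notches (x of rail in the frame of stand between -0.01 and 0.01 m and y of rail in the frame of stand between -0.022 and 0.022 m and z of rail in the frame of stand between 0.15 and 0.167 m and angle between the y axis of rail and the y axis of stand, either way round below 0.05 rad), for 0.3 s.
2. every pair of headphones hangs over the rail, between the posts (all of step 1 and x of hp1_crown in the frame of stand between -0.04 and 0.04 m and y of hp1_crown in the frame of stand between -0.165 and 0.165 m and z of hp1_crown in the frame of stand between 0.145 and 0.2 m and angle between each of hp1, hp2, hp3, hp4's own z axis and vertical below 0.6 rad and angle between the x axis of each of hp1, hp2, hp3, hp4 and the y axis of stand, either way round below 0.6 rad and x of hp2_crown in the frame of stand between -0.04 and 0.04 m and y of hp2_crown in the frame of stand between -0.165 and 0.165 m and z of hp2_crown in the frame of stand between 0.145 and 0.2 m and x of hp3_crown in the frame of stand between -0.04 and 0.04 m and y of hp3_crown in the frame of stand between -0.165 and 0.165 m and z of hp3_crown in the frame of stand between 0.145 and 0.2 m and x of hp4_crown in the frame of stand between -0.04 and 0.04 m and y of hp4_crown in the frame of stand between -0.165 and 0.165 m and z of hp4_crown in the frame of stand between 0.145 and 0.2 m), for 0.2 s.
At the end, for the whole second after the job is handed in: Rail in both notches (10 mm across, 22 mm along, 8 mm in height, 3 degrees); every pair hung by its crown between the posts (30 mm across, 15 mm in height, upright and square within 25 degrees; may swing a little); keeper ridge up on both forks' shoulders (14, 22, 7 mm, 3 degrees); bars at rest (all of step 1 and x of hp1_crown in the frame of stand between -0.03 and 0.03 m and y of hp1_crown in the frame of stand between -0.165 and 0.165 m and z of hp1_crown in the frame of stand between 0.158 and 0.19 m and angle between each of hp1, hp2, hp3, hp4's own z axis and vertical below 0.45 rad and angle between the x axis of each of hp1, hp2, hp3, hp4 and the y axis of stand, either way round below 0.45 rad and x of hp2_crown in the frame of stand between -0.03 and 0.03 m and y of hp2_crown in the frame of stand between -0.165 and 0.165 m and z of hp2_crown in the frame of stand between 0.158 and 0.19 m and x of hp3_crown in the frame of stand between -0.03 and 0.03 m and y of hp3_crown in the frame of stand between -0.165 and 0.165 m and z of hp3_crown in the frame of stand between 0.158 and 0.19 m and x of hp4_crown in the frame of stand between -0.03 and 0.03 m and y of hp4_crown in the frame of stand between -0.165 and 0.165 m and z of hp4_crown in the frame of stand between 0.158 and 0.19 m and x of keeper in the frame of stand between -0.014 and 0.014 m and y of keeper in the frame of stand between -0.022 and 0.022 m and z of keeper in the frame of stand between 0.18 and 0.194 m and angle between the y axis of keeper and the y axis of stand, either way round below 0.05 rad and angle between keeper's own z axis and vertical below 0.1 rad and linear speed of each of rail, keeper below 0.05 m/s); the robot touches nothing.
It fails at once if a bystander (plant, basket or pen pot) is pushed more than 25 mm or tipped (distance of any of plant, basket, penpot from where it was at the start of the episode above 0.025 m or angle between any of plant, basket, penpot's own z axis and vertical above 0.4 rad).
It fails at once if goods or bars fall off the counter (height (world z) of any of hp1, hp2, hp3, hp4, rail, keeper below -0.1 m).
Of hp1, hp2, hp3, hp4 only 2 to 3 are there at a start; the rules pass over those that are not, and their reading is None.
At some moment in a run one of hp1, hp2, hp3, hp4, keeper may be knocked a few centimetres aside while the robot is not near it.
It also fails if it takes over 210 s, if anything falls off the work surface, if the arm or the gripper's body presses on something with over 40 N, if the wrist force passes 120 N, or if a joint passes its speed limit or range.

### The arm

A 6-joint arm with a two-finger parallel gripper is mounted at the origin on the work surface. World frame = base frame: x ahead of the robot, y to its left, z up, the work surface at z = 0. Lengths are in m, angles in rad, forces in N, time in s.
With the tool pointing down it reaches from about 0.375 to 0.975 m from the base axis. Payload 3.8 kg.
Tool frame: the origin (TCP) lies at the very end of the fingers, on their centre line; the grasp point (between the pads) lies 19 mm behind it; z points along the fingers, y is the direction in which the jaws open and shut (so a half turn about z gives the same grasp; the last joint's range is limited). The gripper opens to 85 mm and grips with 20 to 120 N. Pads are 22 mm wide; open, the fingers measure 114 mm over their backs; the gripper's body (76 mm by 85 mm) begins 54 mm behind the grasp point. The pads swing forward as they close: fully open they stand 13 mm farther back than shut.
Start: joints at [1.296, 0.264, 1.604, -0, 1.274, -0.037], TCP at [0.159, 0.656, 0.231] pointing down, gripper open.
Joint ranges: [-2.63, 2.63], [-0.94, 2.18], [0.31, 2.57], [-1.31, 4.45], [0, 2.66], [-2.55, 2.55]. Speed limits (rad/s): [2.57, 2.57, 3.14, 3.14, 3.14, 3.14].

### API

Orientations are given as a rotation vector (axis times angle).
In Python, from workcell import bot, read_camera, finish_job gives the robot as it stands. The module is installed in compiled form; this text tells all that it offers.
- The arm moves only by the tool servo_tool, never from a script. Its argument "targets" is text: rows parted by semicolons, each of 7 numbers parted by spaces: the turn, a rotation vector about the tool's x, y, z in rad, then the shift along the tool's x, y, z in mm, then the finger opening in mm, from 0 to 85.4. In form: wx wy wz x y z gripper; .... A call has 1 to 8 rows; each row shifts and turns the pose as measured when the row begins, along the tool's axes as they then stand; what a row does not reach is not made up. A row lasts 1/12 s, in which the tool goes at most 41.7 mm and 7.16 degrees, less where a joint would pass 70% of its speed; a pose out of reach is approached as far as the arm can. A call is refused whole if a number of a shift passes 41.7 or a number of a turn 0.125, either way. A call with a gripper value outside its range is refused whole. The fingers move at their own pace and stop on an object; "newtons" is the grip in N (left out, the last holds). Time passes only in rows, so rows that do not move let the fingers close. It gives the time, the measured TCP pose, the force and the opening at its end, in the units of the state.
- bot.read_state(): the state, without advancing time (a new reading comes with each control period).
- read_camera(name): name is "scene" or "top" or "wrist"; returns a dict with "image" (400x640x3 uint8, red, green, blue), "mtx" (3x3 intrinsics, pixels), "eye" and "orientation" of the camera in the world; the wrist camera has in their place "T_tool_cam" (4x4, takes a point from camera to tool coordinates, whose origin is the TCP and whose axes are the flange's). Camera axes: x right, y up, looking along -z (the intrinsics and any distortion apply to the point x, -y, -z); pixel columns grow to the right and rows downward; lengths in m; the calibration is good to about 2 mm. The wrist camera is an equidistant fisheye: a pixel r from the principal point sees the ray r / f radians off the axis. A picture is of the moment at which its call begins: read the wrist's pose just before it. There is no depth.
- finish_job(): hands the job in, once; it reports no verdict.
The state is a dict: "time": time; "q": joint angles; "joint_vel": joint speeds; "joint_torque": joint torques, N m; "tool_pos": TCP position; "tcp_rot": TCP orientation; "wrist_force": force on the tool from outside, world axes, zero at the start; "torque": the same for the moment, N m; "width": opening from 0.0 (shut) to 1.0 (fully open).
Only numpy, scipy, OpenCV 4.12 (cv2) and the standard library are available. Lean on these libraries where they do the work, as an engineer would, in place of code of your own. Each camera call takes 0.05 s, during which the arm holds its last target.

## Working session

There is one attempt and no reset: what is moved stays moved. The work goes in short steps, Python scripts to look and compute and a tool call to move; the robot and the scene stay as the last step left them, time stands still between calls to the robot, and variables do not carry over. Pictures are saved under pics/ and viewed, and the job is handed in when it is done.

Besides the shell and the picture viewer there is one more tool, called after ">>>" as name(argument=value, ...) on one line, values as JSON. servo_tool: Moves the arm, as the interface text tells. Its arguments: {"type":"object","properties":{"targets":{"type":"string"},"newtons":{"type":"number"}},"required":["targets"]}

```bash
mkdir -p pics; ls; cat > h.py <<'E'
import numpy as np, cv2
from workcell import bot, read_camera, finish_job
from scipy.spatial.transform import Rotation as R
def save(name,fn):
    c=read_camera(name); cv2.imwrite('pics/'+fn,c['image'][:,:,::-1]); return c
E
python3 - <<'E'
from h import *
np.set_printoptions(precision=4,suppress=True)
print(bot.read_state())
for n in ['scene','top','wrist']:
    c=save(n,n+'0.png'); print({k:v for k,v in c.items() if k!='image'})
E
```

```text
pics
{'time': 0.0, 'q': array([ 1.2961,  0.2647,  1.6054,  0.    ,  1.2737, -0.0369]), 'joint_vel': array([-0.0008,  0.0002,  0.0016,  0.0022,  0.0008, -0.001 ]), 'joint_torque': array([ -0.0024, -51.5112, -36.7303,  -0.0003,   0.0131,  -0.    ]), 'tool_pos': array([0.1588, 0.6553, 0.2299]), 'tcp_rot': array([-0.3726, -3.1191,  0.0035]), 'wrist_force': array([ 0.6193,  0.2454, -0.3481]), 'torque': array([-0.0333, -0.0079, -0.0024]), 'width': 0.9982539674325387}
{'mtx': array([[375.1927,   0.    , 319.4994],
       [  0.    , 375.1927, 192.5832],
       [  0.    ,   0.    ,   1.    ]]), 'eye': array([ 1.2189, -0.4712,  1.2425]), 'orientation': array([0.5601, 0.3124, 0.9383])}
{'mtx': array([[461.0365,   0.    , 320.9737],
       [  0.    , 461.0365, 209.2617],
       [  0.    ,   0.    ,   1.    ]]), 'eye': array([ 0.4067, -0.0315,  1.6613]), 'orientation': array([ 0.0738, -0.0813, -1.5502])}
{'mtx': array([[309.7069,   0.    , 313.3946],
       [  0.    , 309.7069, 203.8064],
       [  0.    ,   0.    ,   1.    ]]), 'T_tool_cam': array([[-0.0003,  0.9579,  0.287 ,  0.0725],
       [ 1.    ,  0.0005, -0.0005, -0.0011],
       [-0.0006,  0.287 , -0.9579, -0.1423],
       [ 0.    ,  0.    ,  0.    ,  1.    ]])}
```

View pics/scene0.png

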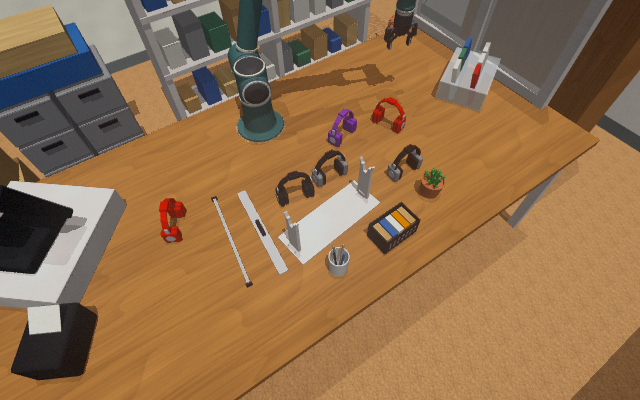

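View pics/top0.png

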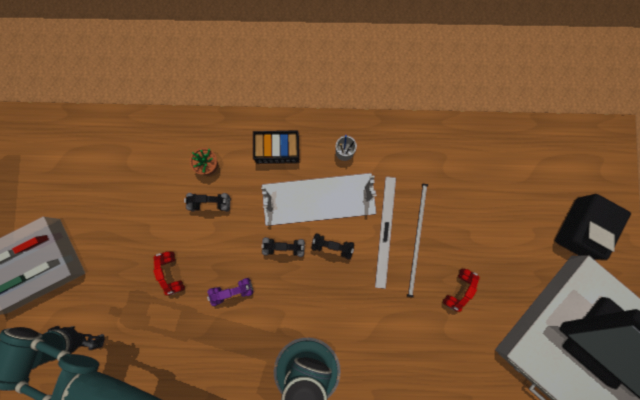

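View pics/wrist0.png

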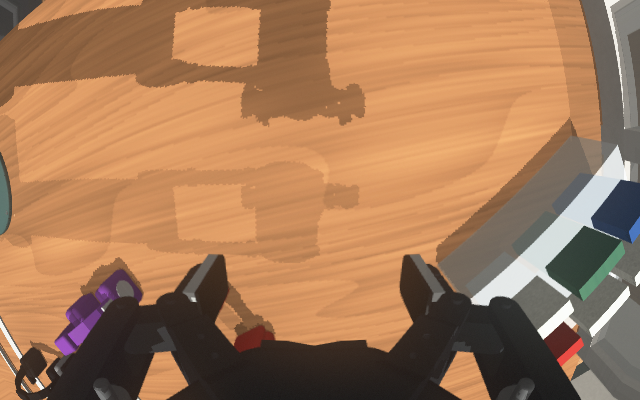

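The top view shows three black pairs at (208,202), (284,247) and (333,245). The two red pairs, (167,272) and (461,290), and the purple one, (231,291), are look-alikes. I'll enlarge the view to confirm.

```bash
python3 - <<'E'
import cv2
t=cv2.imread('pics/top0.png'); s=cv2.imread('pics/scene0.png')
cv2.imwrite('pics/t1.png',cv2.resize(t[165:265,170:310],None,fx=5.7,fy=5.7,interpolation=cv2.INTER_CUBIC))
cv2.imwrite('pics/t2.png',cv2.resize(t[165:305,300:440],None,fx=4.2,fy=4.2,interpolation=cv2.INTER_CUBIC))
cv2.imwrite('pics/s1.png',cv2.resize(s[130:290,260:450],None,fx=3.7,fy=3.7,interpolation=cv2.INTER_CUBIC))
E
```

```text
(no output)
```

View pics/t1.png

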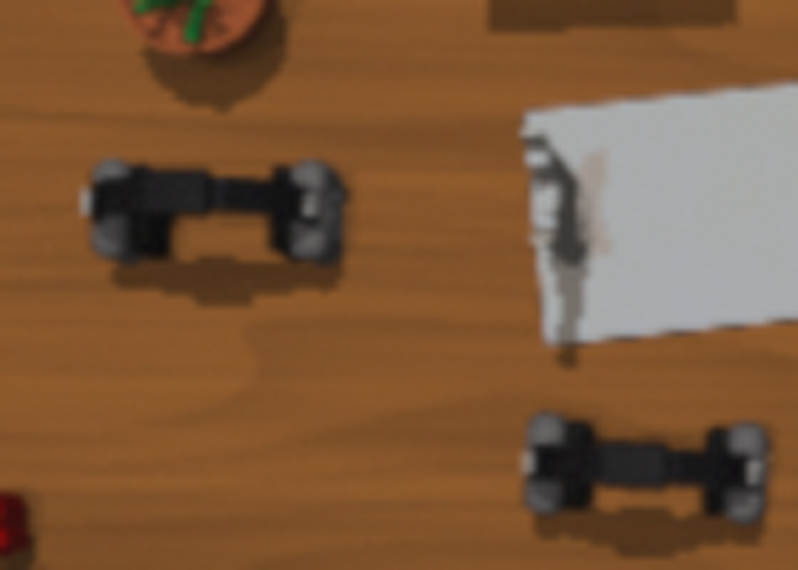

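View pics/t2.png

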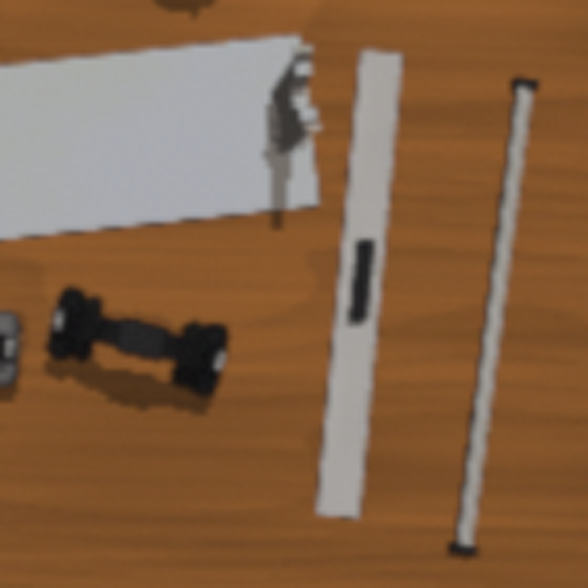

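View pics/s1.png

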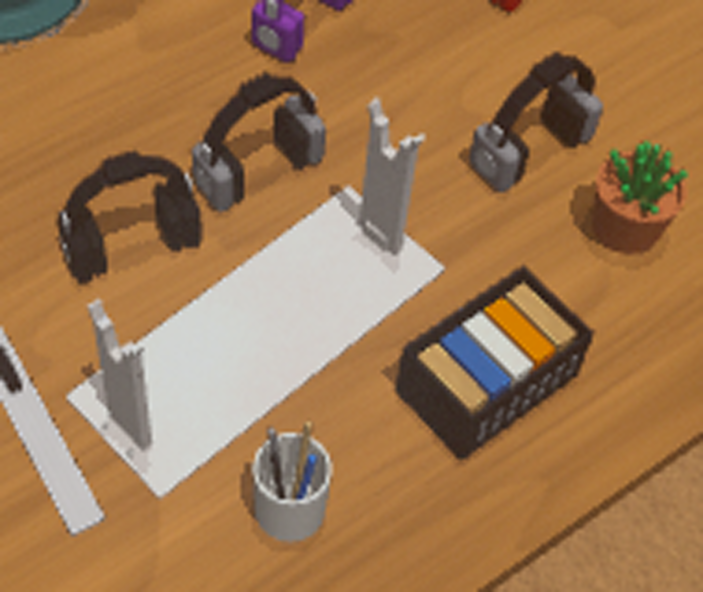

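```bash
cat >> h.py <<'E'
def ray(cam,u,v):
    M=R.from_rotvec(cam['orientation']).as_matrix() if np.shape(cam['orientation'])==(3,) else np.array(cam['orientation'])
    K=cam['mtx']; d=np.array([(u-K[0,2])/K[0,0],-(v-K[1,2])/K[1,1],-1.0])
    return np.array(cam['eye']),M@d
def plane(cam,u,v,z):
    e,d=ray(cam,u,v); return (e+d*(z-e[2])/d[2])
E
cat > top.py <<'E'
TOP=dict(mtx=[[461.0365,0,320.9737],[0,461.0365,209.2617],[0,0,1]],eye=[0.4067,-0.0315,1.6613],orientation=[0.0738,-0.0813,-1.5502])
import numpy as np; TOP={k:np.array(v) for k,v in TOP.items()}
E
python3 - <<'E'
from h import *; from top import TOP
np.set_printoptions(precision=4,suppress=True)
f1=lambda p,z:plane(TOP,170+(p[0]+.5)/5.7-.5,165+(p[1]+.5)/5.7-.5,z)
f2=lambda p,z:plane(TOP,300+(p[0]+.5)/4.2-.5,165+(p[1]+.5)/4.2-.5,z)
a,b,c,d=f1((523,112),.006),f1((545,345),.006),f2((300,37),.006),f2((320,205),.006)
print('stand',a,b,c,d,'ctr',(a+b+c+d)/4,'len',np.linalg.norm(a-c),np.linalg.norm(b-d),np.linalg.norm(a-b),np.linalg.norm(c-d))
y=(a+b-c-d); print('stand yaw (y axis from world y)',np.degrees(np.arctan2(-y[0],y[1])))
p,q=f2((524,85),.018),f2((462,549),.018); v=p-q
print('rail',p,q,(p+q)/2,np.linalg.norm(v),np.degrees(np.arctan2(v[1],v[0])))
k=[f2(t,.006) for t in [(360,51),(402,55),(317,513),(359,517)]]
v=k[0]+k[1]-k[2]-k[3]
print('keeper',sum(k)/4,np.linalg.norm(v)/2,np.degrees(np.arctan2(v[1],v[0])), 'ridge',f2((362,282),.022))
for n,f,cr,l,r in [('A',f1,(178,191),(86,203),(312,205)),('B',f1,(634,464),(527,462),(756,470)),('C',f2,(142,337),(59,320),(221,360))]:
    C=f(cr,.145); L=f(l,.04);Rr=f(r,.04); v=L-Rr
    print(n,'crown',C,'mid discs',(L+Rr)/2,np.linalg.norm(v),'yaw of y axis from world y',np.degrees(np.arctan2(-v[0],v[1])))
for n,u,v in [('plant',205,163),('basket',276,147),('pen',345,148)]: print(n,plane(TOP,u,v,.08))
E
```

```text
stand [0.6581 0.18   0.006 ] [0.51   0.1614 0.006 ] [ 0.7057 -0.2176  0.006 ] [ 0.5599 -0.2359  0.006 ] ctr [ 0.6085 -0.028   0.006 ] len 0.40037017682871384 0.40047154347732183 0.1492270189902927 0.14694676888858973
stand yaw (y axis from world y) 6.993921276493824
rail [ 0.6657 -0.4089  0.018 ] [ 0.2716 -0.3556  0.018 ] [ 0.4687 -0.3823  0.018 ] 0.39764020629514746 -7.704222088312201
keeper [ 0.4951 -0.2704  0.006 ] 0.397560740035535 -5.018581791862407 ridge [ 0.4936 -0.27    0.022 ]
A crown [0.5867 0.3608 0.145 ] mid discs [0.5913 0.3746 0.04  ] 0.14001800808246362 yaw of y axis from world y 0.6125138317813187
B crown [0.4339 0.092  0.145 ] mid discs [0.4346 0.0959 0.04  ] 0.14084728457951423 yaw of y axis from world y -0.9042679461866291
C crown [ 0.4409 -0.0804  0.145 ] mid discs [ 0.4407 -0.0821  0.04  ] 0.13924796313623405 yaw of y axis from world y -12.746540143130831
plant [0.7176 0.3686 0.08  ]
basket [0.7792 0.1236 0.08  ]
pen [ 0.7805 -0.1174  0.08  ]
```

```bash
cat > go.py <<'E'
# usage: go.py x y z yawdeg(tool y axis angle, mod 180) : remaining move in tool axes
import sys; from h import *
np.set_printoptions(precision=4,suppress=True)
s=bot.read_state(); M=R.from_rotvec(s['tcp_rot']).as_matrix(); p=s['tool_pos']
cur=np.degrees(np.arctan2(M[1,1],M[0,1]))
print('t %.2f pos'%s['time'],p,'yaw %.2f'%cur,'q',s['q'],'F',s['wrist_force'],'T',s['torque'],'w %.3f'%s['width'])
if len(sys.argv)>4:
    t=np.array([float(a) for a in sys.argv[1:4]]); yw=float(sys.argv[4])
    best=None
    for k in (-2,-1,0,1,2):
        a=np.radians(yw+180*k); ty=np.array([np.cos(a),np.sin(a),0]); tz=np.array([0,0,-1.]); tx=np.cross(ty,tz)
        rv=R.from_matrix(M.T@np.array([tx,ty,tz]).T).as_rotvec()
        # flange turn
        if best is None or np.linalg.norm(rv)<np.linalg.norm(best[0]): best=(rv,np.array([tx,ty,tz]).T)
    print('turn',best[0],' rows>=%.1f'%(np.linalg.norm(best[0])/.12),'shift now(mm)',M.T@(t-p)*1000,' shift after turn',best[1].T@(t-p)*1000)
E
python3 go.py 0.468 -0.382 0.12 82.3
```

```text
t 0.15 pos [0.1589 0.6555 0.2302] yaw 76.38 q [ 1.2961  0.2646  1.6051 -0.      1.2737 -0.0369] F [0.2128 0.0647 0.0564] T [ 0.0321  0.0026 -0.0452] w 1.000
turn [-0.0017 -0.0002 -0.1034]  rows>=0.9 shift now(mm) [-544.8179 -935.2466  111.8438]  shift after turn [-445.348  -986.6782  110.2406]
```

```bash
python3 go.py 0.45 0.15 0.30 82.3
```

```text
t 0.15 pos [0.1589 0.6555 0.2302] yaw 76.38 q [ 1.2961  0.2646  1.6051 -0.      1.2737 -0.0369] F [0.2128 0.0647 0.0564] T [ 0.0321  0.0026 -0.0452] w 1.000
turn [-0.0017 -0.0002 -0.1034]  rows>=0.9 shift now(mm) [-401.9973 -422.7724  -69.0442]  shift after turn [-356.2296 -461.8869  -69.7594]
```

>>> servo_tool(targets="0 0 -0.1034 0 0 -30 85; 0 0 0 -20 -30 -10 85; 0 0 0 -23 -30 -5 85; 0 0 0 -23 -30 -5 85; 0 0 0 -23 -30 -5 85; 0 0 0 -23 -30 -5 85; 0 0 0 -23 -30 -5 85; 0 0 0 -23 -30 -5 85")

```text
time: 0.82
tool_pos: [0.2877, 0.4222, 0.2965]
tcp_rot: [-0.184, -3.132, 0.016]
wrist_force: [0.7, -0.2, -0.3]
width: 1.001
```

```bash
python3 go.py 0.45 0.15 0.30 82.3
```

```text
t 0.82 pos [0.2877 0.4222 0.2965] yaw 83.28 q [ 0.9251 -0.0777  1.8561 -0.002   1.3738 -0.528 ] F [ 0.7108 -0.1505 -0.2596] T [-0.0126 -0.0132  0.0243] w 1.001
turn [-0.0102 -0.0036  0.0171]  rows>=0.2 shift now(mm) [-192.9947 -251.3412   -1.6701]  shift after turn [-197.2662 -247.9836   -3.5062]
```

>>> servo_tool(targets="0 0 0 -25 -32 0 85; 0 0 0 -25 -32 0 85; 0 0 0 -25 -32 0 85; 0 0 0 -25 -32 0 85; 0 0 0 -25 -32 0 85; 0 0 0 -25 -32 0 85; 0 0 0 -20 -36 0 85; 0 0 0 -10 -40 0 85")

```text
time: 1.48
tool_pos: [0.4378, 0.1272, 0.2992]
tcp_rot: [0.178, 3.136, -0.011]
wrist_force: [0.9, -0.4, -0.4]
width: 0.994
```

>>> servo_tool(targets="0 0 0 0 -41 0 85; 0 0 0 0 -41 0 85; 0 0 0 0 -41 0 85; 0 0 0 0 -41 0 85; 0 0 0 0 -41 0 85; 0 0 0 0 -41 0 85; 0 0 0 0 -41 10 85; 0 0 0 0 -41 10 85")

```text
time: 2.15
tool_pos: [0.3991, -0.2025, 0.2836]
tcp_rot: [0.178, 3.13, -0.015]
wrist_force: [1.2, 0.1, 0.2]
width: 0.994
```

```bash
python3 go.py 0.468 -0.382 0.25 82.3
```

```text
t 2.15 pos [ 0.3991 -0.2025  0.2836] yaw 83.50 q [-0.521  -0.2161  1.9992 -0.0056  1.3483 -1.9771] F [1.1864 0.0537 0.1891] T [-0.032  -0.0043 -0.0639] w 0.994
turn [-0.009   0.0073  0.0209]  rows>=0.2 shift now(mm) [ -88.5002 -170.1956   35.7459]  shift after turn [ -92.297  -168.6178   33.5546]
```

>>> servo_tool(targets="0 0 0.02 -20 -36 5 85; 0 0 0 -20 -36 5 85; 0 0 0 -20 -36 5 85; 0 0 0 -20 -36 5 85; 0 0 0 -12 -22 10 85; 0 0 0 0 0 0 85")

```text
time: 2.65
tool_pos: [0.4628, -0.3905, 0.2511]
tcp_rot: [0.227, 3.129, -0.016]
wrist_force: [-0.1, 0.2, -1.0]
width: 0.995
```

```bash
python3 go.py 0.468 -0.382 0.1 82.3; python3 -c "
from h import *
save('wrist','w1.png')"
```

```text
t 2.65 pos [ 0.4628 -0.3905  0.2511] yaw 81.69 q [-0.739   0.1153  1.7424 -0.0056  1.2738 -2.1631] F [-0.0656  0.2311 -1.0258] T [0.0524 0.0983 0.0122] w 0.995
turn [-0.0101  0.0053 -0.0107]  rows>=0.1 shift now(mm) [ -3.1617  10.6621 151.0397]  shift after turn [ -4.0627   9.1023 151.1201]
```

View pics/w1.png

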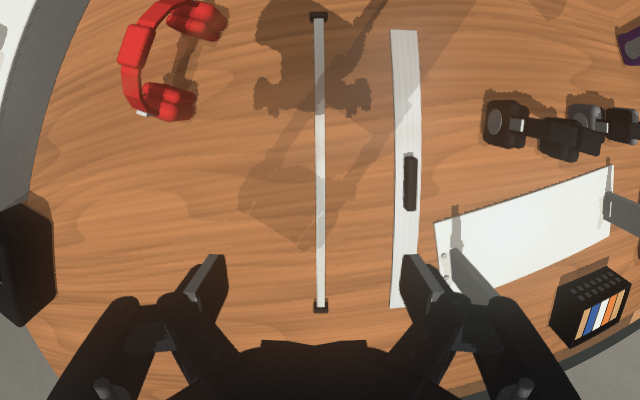

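The wrist view shows the rail from cap (318,16) to cap (320,307), and the keeper ridge at (410,183). I'll measure the rail with it.

```bash
cat >> h.py <<'E'
TTC=np.array([[-0.0003,0.9579,0.287,0.0725],[1,0.0005,-0.0005,-0.0011],[-0.0006,0.287,-0.9579,-0.1423],[0,0,0,1]])
WK=(309.7069,313.3946,203.8064)
def wplane(st,u,v,z):
    M=R.from_rotvec(st['tcp_rot']).as_matrix(); f,cx,cy=WK
    dx,dy=u-cx,v-cy; r=np.hypot(dx,dy); th=r/f
    k=np.sin(th)/r if r>1e-9 else 0
    d=np.array([dx*k,-dy*k,-np.cos(th)])
    D=M@TTC[:3,:3]@d; e=np.array(st['tool_pos'])+M@TTC[:3,3]
    return e+D*(z-e[2])/D[2]
E
cat > rd.py <<'E'
from h import *
E
python3 - <<'E'
from h import *
np.set_printoptions(precision=4,suppress=True)
s=bot.read_state()
a,b=wplane(s,318,16,.02),wplane(s,320.5,306,.02); v=b-a
print(a,b,(a+b)/2,np.linalg.norm(v),np.degrees(np.arctan2(v[1],v[0])))
print('ridge ends',wplane(s,411,156,.026),wplane(s,410,208,.026))
w=[wplane(s,*q,.006) for q in [(391,30),(417,30),(391,307)]]
print(w)
E
```

```text
[ 0.2717 -0.3586  0.02  ] [ 0.6586 -0.4102  0.02  ] [ 0.4652 -0.3844  0.02  ] 0.39032599553130515 -7.596628255699358
ridge ends [ 0.4568 -0.2697  0.026 ] [ 0.5239 -0.2754  0.026 ]
[array([ 0.295 , -0.2693,  0.006 ]), array([ 0.2963, -0.2344,  0.006 ]), array([ 0.6899, -0.3034,  0.006 ])]
```

>>> servo_tool(targets="-0.01 0.005 -0.011 -3 6 35 60; 0 0 0 -1 1 40 40; 0 0 0 0 0 40 40; 0 0 0 0 0 40 40; 0 0 0 0 0 30 40; 0 0 0 0 0 20 40; 0 0 0 0 0 15 40; 0 0 0 0 0 0 40")

```text
time: 3.37
tool_pos: [0.4697, -0.3773, 0.0308]
tcp_rot: [0.205, 3.128, -0.001]
wrist_force: [-1.1, 0.4, -0.6]
width: 0.47
```

```bash
python3 go.py 0.467 -0.384 0.003 82.35; python3 -c "
from h import *
save('wrist','w2.png')"
```

```text
t 3.37 pos [ 0.4697 -0.3773  0.0308] yaw 82.48 q [-0.72    0.322   1.933   0.0044  0.8809 -2.1624] F [-1.0915  0.4491 -0.5807] T [0.0244 0.0046 0.0367] w 0.470
turn [-0.0003  0.0066  0.0024]  rows>=0.1 shift now(mm) [ 1.9481 -7.0194 27.7954]  shift after turn [ 1.7493 -7.0318 27.8054]
```

View pics/w2.png

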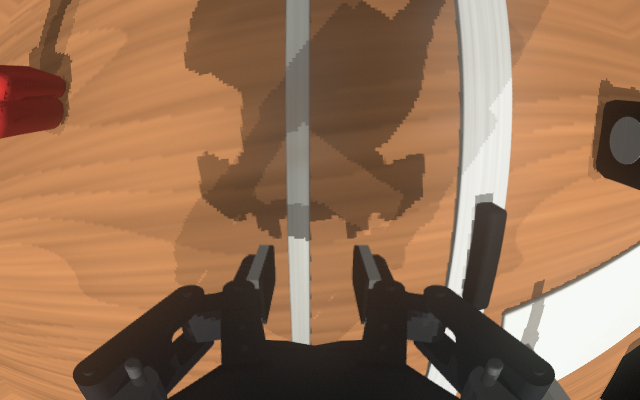

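The rail runs between the fingers, tube at about (300,260). The tool needs about 7 mm in -y.

>>> servo_tool(targets="0 0.006 0 2 -7 14 40; 0 0 0 0 0 10 40; 0 0 0 0 0 4 40; 0 0 0 0 0 0 40")

```text
time: 3.75
tool_pos: [0.4711, -0.3848, 0.0099]
tcp_rot: [0.202, 3.126, -0.009]
wrist_force: [0.1, 0.2, -0.2]
width: 0.472
```

```bash
python3 go.py 0.467 -0.384 0.003 82.35
```

```text
t 3.75 pos [ 0.4711 -0.3848  0.0099] yaw 82.60 q [-0.7263  0.357   1.9326  0.0011  0.8416 -2.1686] F [ 0.0658  0.1887 -0.1688] T [-0.0156  0.0334  0.023 ] w 0.472
turn [-0.0052  0.0091  0.0043]  rows>=0.1 shift now(mm) [4.2168 0.2571 6.9042]  shift after turn [4.1551 0.2031 6.9433]
```

>>> servo_tool(targets="-0.005 0.009 0.004 5 0 6 40; 0 0 0 1 0 3 40; 0 0 0 0 0 0 12; 0 0 0 0 0 0 0; 0 0 0 0 0 0 0; 0 0 0 0 0 0 0; 0 0 0 0 0 0 0; 0 0 0 0 0 0 0", newtons=100)

```text
time: 4.42
tool_pos: [0.4669, -0.3851, 0.0046]
tcp_rot: [0.209, 3.13, -0.005]
wrist_force: [-0.3, 0.2, -0.5]
width: 0.102
```

```bash
python3 go.py 0.467 -0.384 0.003 82.35
```

```text
t 4.42 pos [ 0.4669 -0.3851  0.0046] yaw 82.35 q [-0.7309  0.3624  1.9374  0.0003  0.8366 -2.1684] F [-0.2697  0.2301 -0.4942] T [ 0.0021 -0.0163 -0.0072] w 0.102
turn [-0.0027  0.0044 -0.    ]  rows>=0.0 shift now(mm) [0.0366 1.0742 1.6159]  shift after turn [0.0294 1.0698 1.619 ]
```

>>> servo_tool(targets="0 0 0 0 0 -10 0; 0 0 0 0 0 -20 0; 0 0 0 0 0 -35 0; 0 0 0 0 0 -40 0; 0 0 0 0 0 -40 0; 0 0 0 0 0 -40 0; 0 0 0 0 0 -40 0; 0 0 0 0 0 -30 0")

```text
time: 5.08
tool_pos: [0.459, -0.378, 0.2596]
tcp_rot: [-0.208, -3.116, -0.023]
wrist_force: [1.2, -0.8, -2.2]
width: 0.107
```

```bash
python3 go.py 0.608 -0.028 0.29 7; python3 -c "
from h import *
save('wrist','w3.png')"
```

```text
t 5.08 pos [ 0.459  -0.378   0.2596] yaw 82.34 q [-0.731   0.112   1.7307  0.0003  1.3222 -2.1684] F [ 1.2325 -0.8201 -2.1606] T [-0.0759 -0.126   0.0244] w 0.107
turn [-0.0012 -0.0251  1.315 ]  rows>=11.0 shift now(mm) [-100.517   367.1571  -27.47  ]  shift after turn [329.2795 190.5534 -30.4471]
```

View pics/w3.png

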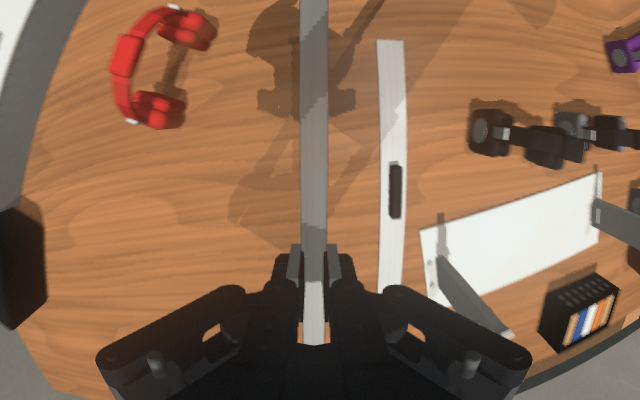

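The rail is held. Now turn and rise.

>>> servo_tool(targets="0 0 0.12 0 0 -10 0; 0 0 0.12 0 0 -10 0; 0 0 0.12 0 0 -10 0; 0 0 0.12 0 0 -10 0; 0 0 0.12 0 0 0 0; 0 0 0.12 0 0 0 0; 0 0 0.12 0 0 0 0; 0 0 0.12 0 0 0 0")

```text
time: 5.8
tool_pos: [0.4622, -0.3808, 0.32]
tcp_rot: [1.682, 2.652, 0.0]
wrist_force: [-0.0, -0.4, -1.7]
width: 0.108
```

>>> servo_tool(targets="0 -0.012 0.12 0 0 0 0; 0 -0.012 0.12 0 0 0 0; 0 0 0.12 0 0 0 0; 0 0 0 0 0 0 0")

```text
time: 6.13
tool_pos: [0.4609, -0.3797, 0.32]
tcp_rot: [2.135, 2.275, -0.018]
wrist_force: [-0.3, -0.6, -1.5]
width: 0.105
```

```bash
python3 go.py 0.608 -0.028 0.29 7
```

```text
t 6.13 pos [ 0.4609 -0.3797  0.32  ] yaw 3.65 q [-0.7238  0.0613  1.6761 -0.0123  1.3832 -0.7852] F [-0.3444 -0.6196 -1.5   ] T [ 0.0293 -0.0059  0.0195] w 0.105
turn [ 0.0056  0.0236 -0.0586]  rows>=0.5 shift now(mm) [342.2575 168.9868  23.0632]  shift after turn [331.1478 188.8653  29.9948]
```

>>> servo_tool(targets="0 0.024 -0.058 20 12 0 0; 0 0 0 33 19 0 0; 0 0 0 33 19 0 0; 0 0 0 33 19 0 0; 0 0 0 33 19 0 0; 0 0 0 33 19 0 0; 0 0 0 33 19 0 0; 0 0 0 33 19 0 0")

```text
time: 6.8
tool_pos: [0.5713, -0.1093, 0.3191]
tcp_rot: [2.059, 2.37, 0.001]
wrist_force: [0.6, -0.5, -1.6]
width: 0.102
```

```bash
python3 go.py 0.608 -0.028 0.25 7
```

```text
t 6.80 pos [ 0.5713 -0.1093  0.3191] yaw 8.01 q [-0.2315  0.044   1.6957 -0.0006  1.3998 -0.3712] F [ 0.6462 -0.474  -1.6423] T [-0.0233 -0.031   0.0187] w 0.102
turn [0.0018 0.0013 0.0176]  rows>=0.1 shift now(mm) [75.5281 47.5403 69.0491]  shift after turn [76.2631 46.3244 69.0676]
```

>>> servo_tool(targets="0 0 0.016 30 18 10 0; 0 0 0 30 18 15 0; 0 0 0 15 9 15 0; 0 0 0 3 2 10 0; 0 0 0 0 0 0 0")

```text
time: 7.22
tool_pos: [0.6107, -0.0128, 0.2692]
tcp_rot: [2.047, 2.379, 0.008]
wrist_force: [-0.7, -0.2, -2.7]
width: 0.106
```

```bash
python3 go.py 0.608 -0.028 0.25 7;  python3 -c "
from h import *
s=save('scene','s4.png')['image'];save('wrist','w4.png');t=save('top','t4.png')['image']
cv2.imwrite('pics/s4c.png',cv2.resize(s[90:290,230:450,::-1],None,fx=3,fy=3,interpolation=cv2.INTER_CUBIC))
cv2.imwrite('pics/t4c.png',cv2.resize(t[140:260,230:410,::-1],None,fx=4.4,fy=4.4,interpolation=cv2.INTER_CUBIC))
"
```

```text
t 7.22 pos [ 0.6107 -0.0128  0.2692] yaw 8.59 q [-0.063   0.1184  1.7058  0.0022  1.3115 -0.2134] F [-0.674  -0.1916 -2.7102] T [0.023  0.0383 0.0076] w 0.106
turn [ 0.0062 -0.0009  0.0277]  rows>=0.2 shift now(mm) [-14.6201  -5.042   19.1674]  shift after turn [-14.7359  -4.5162  19.2098]
```

View pics/s4c.png

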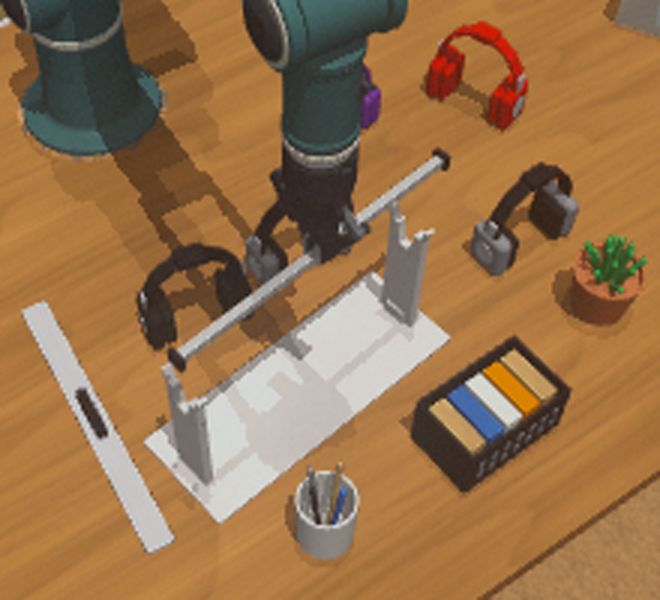

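View pics/w4.png

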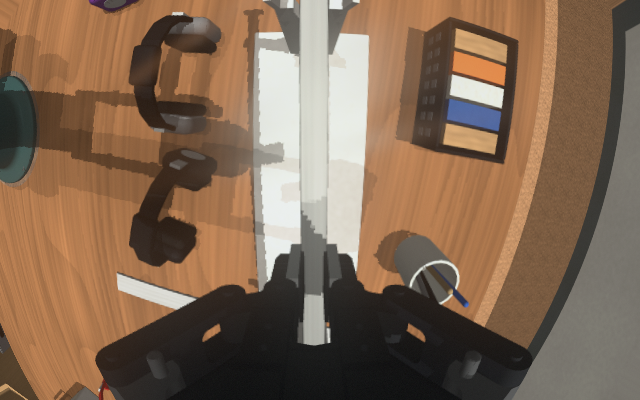

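View pics/t4c.png

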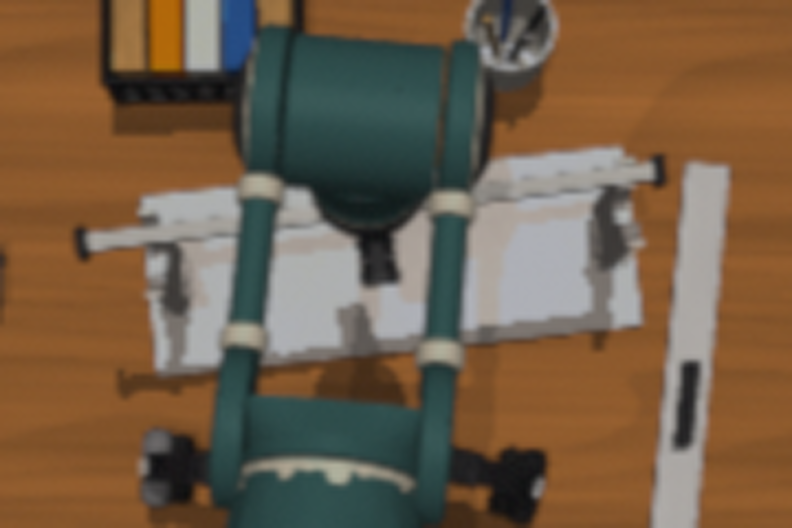

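>>> servo_tool(targets="0.006 0 0.028 -16 -5 8 0; 0 0 0 0 0 6 0; 0 0 0 0 0 0 0")

```text
time: 7.62
tool_pos: [0.6099, -0.0364, 0.2623]
tcp_rot: [2.085, 2.338, 0.009]
wrist_force: [0.4, 1.1, -2.7]
width: 0.102
```

```bash
python3 go.py 0.608 -0.028 0.22 7;  python3 -c "
from h import *
w=save('wrist','w5.png')['image']
cv2.imwrite('pics/w5c.png',cv2.resize(w[0:120,210:430,::-1],None,fx=3.6,fy=3.6,interpolation=cv2.INTER_CUBIC))
"
```

```text
t 7.62 pos [ 0.6099 -0.0364  0.2623] yaw 6.54 q [-0.1     0.1194  1.7175 -0.0007  1.2943 -0.2139] F [ 0.3653  1.075  -2.6819] T [-0.0046  0.01   -0.0358] w 0.102
turn [ 0.01    0.0029 -0.008 ]  rows>=0.1 shift now(mm) [ 8.6787 -1.3704 42.2207]  shift after turn [ 8.5631 -0.8781 42.2574]
```

View pics/w5c.png

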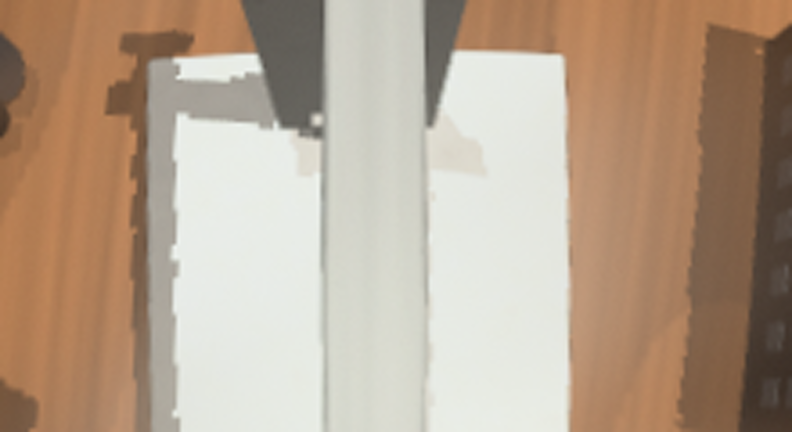

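```bash
python3 - <<'E'
from h import *
np.set_printoptions(precision=4,suppress=True)
s=bot.read_state()
f=lambda x,y,z:wplane(s,210+(x+.5)/3.6-.5,(y+.5)/3.6-.5,z)
print(f(150,59,.006),f(563,55,.006),'mid',(f(150,59,.006)+f(563,55,.006))/2)
m=(f(150,59,.006)+f(563,55,.006))/2
print('right edge dir',f(570,300,.006)-f(563,55,.006), 'centre guess', m[:2]-.2*np.array([-np.sin(.122),np.cos(.122)]))
print('post base', f(275,130,.006),f(435,125,.006))
print('rail', f(375,100,.269),f(375,400,.269))
E
```

```text
[0.5094 0.1575 0.006 ] [0.656  0.1755 0.006 ] mid [0.5827 0.1665 0.006 ]
right edge dir [ 0.0125 -0.0921  0.    ] centre guess [ 0.6071 -0.032 ]
post base [0.5578 0.1327 0.006 ] [0.6135 0.1408 0.006 ]
rail [0.5966 0.0737 0.269 ] [0.6009 0.0364 0.269 ]
```

>>> servo_tool(targets="0.01 0.003 -0.008 6 -1 10 0; 0 0 0 1 0 20 0; 0 0 0 0 0 15 0; 0 0 0 0 0 0 0")

```text
time: 8.0
tool_pos: [0.6104, -0.0309, 0.2205]
tcp_rot: [2.079, 2.347, 0.008]
wrist_force: [-1.2, -0.2, -2.0]
width: 0.107
```

```bash
python3 go.py 0.608 -0.030 0.1526 7
```

```text
t 8.00 pos [ 0.6104 -0.0309  0.2205] yaw 6.94 q [-0.0915  0.1463  1.7645  0.0004  1.223  -0.2128] F [-1.1944 -0.1547 -2.0331] T [ 0.0059  0.0356 -0.0293] w 0.107
turn [ 0.0077  0.0013 -0.001 ]  rows>=0.1 shift now(mm) [ 1.2282 -2.8153 67.9082]  shift after turn [ 1.1459 -2.2883 67.9295]
```

>>> servo_tool(targets="0.008 0.001 0 1 -2.5 12 0; 0 0 0 0 0 15 0; 0 0 0 0 0 15 0; 0 0 0 0 0 12 0; 0 0 0 0 0 6 0; 0 0 0 0 0 0 0")

```text
time: 8.5
tool_pos: [0.6087, -0.0287, 0.159]
tcp_rot: [2.08, 2.354, 0.002]
wrist_force: [-0.3, 0.3, -2.7]
width: 0.108
```

```bash
python3 go.py 0.608 -0.030 0.1526 7; python3 -c "
from h import *
save('wrist','w6.png');s=save('scene','s6.png')['image']
cv2.imwrite('pics/s6c.png',cv2.resize(s[90:290,230:450,::-1],None,fx=3,fy=3,interpolation=cv2.INTER_CUBIC))
"
```

```text
t 8.50 pos [ 0.6087 -0.0287  0.159 ] yaw 7.06 q [-0.0883  0.195   1.8255  0.0006  1.1201 -0.2118] F [-0.3414  0.3109 -2.6992] T [0.0354 0.051  0.0045] w 0.108
turn [ 0.0011 -0.0003  0.0011]  rows>=0.0 shift now(mm) [-1.2146 -0.8605  6.4191]  shift after turn [-1.2136 -0.8519  6.4204]
```

View pics/w6.png

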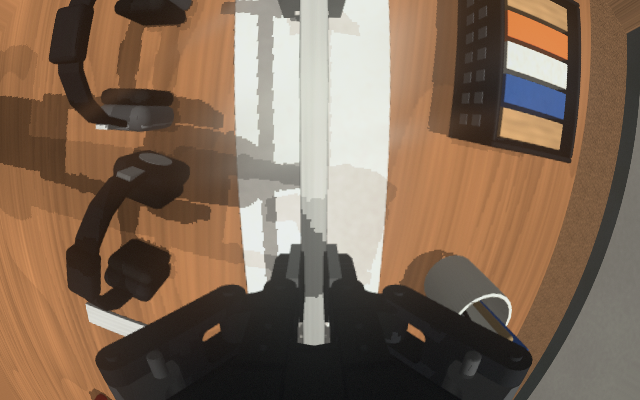

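View pics/s6c.png

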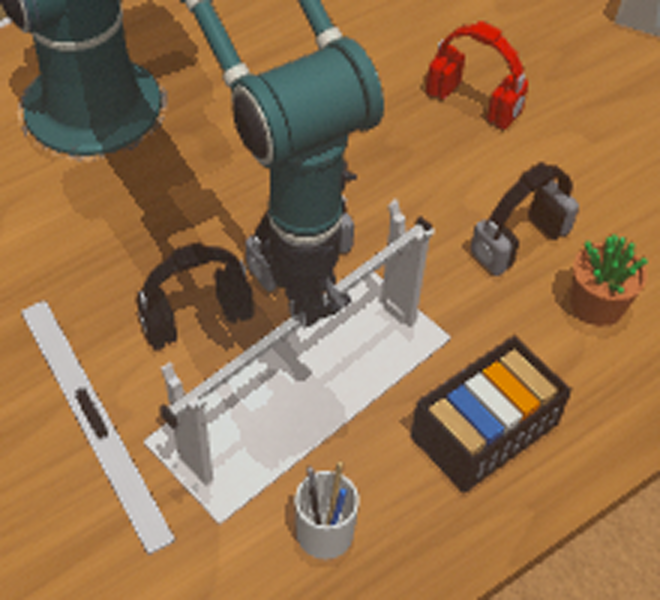

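The rail is between the prongs with its caps outside the posts. Lower the last few millimetres and release.

>>> servo_tool(targets="0 0 0 -1 -0.8 5 0; 0 0 0 0 0 4 0; 0 0 0 0 0 0 0")

```text
time: 8.85
tool_pos: [0.6102, -0.0302, 0.154]
tcp_rot: [2.077, 2.351, 0.006]
wrist_force: [-0.8, -0.9, -2.7]
width: 0.104
```

```bash
python3 go.py 0.608 -0.030 0.1526 7
```

```text
t 8.85 pos [ 0.6102 -0.0302  0.154 ] yaw 7.08 q [-0.0904  0.1989  1.8307  0.0002  1.1056 -0.2141] F [-0.8059 -0.9122 -2.6632] T [-0.0683  0.1206  0.1048] w 0.104
turn [0.0062 0.0011 0.0014]  rows>=0.1 shift now(mm) [ 0.4915 -2.1154  1.3522]  shift after turn [ 0.4869 -2.1077  1.3659]
```

>>> servo_tool(targets="0.006 0 0 0 -1 2 0; 0 0 0 0 0 0 25; 0 0 0 0 0 0 25; 0 0 0 0 0 0 25; 0 0 0 0 0 -15 25; 0 0 0 0 0 -30 30; 0 0 0 0 0 -40 40; 0 0 0 0 0 -40 40")

```text
time: 9.52
tool_pos: [0.605, -0.0299, 0.2717]
tcp_rot: [-2.073, -2.346, 0.014]
wrist_force: [0.9, -0.5, 0.9]
width: 0.466
```

>>> servo_tool(targets="0 0 0 0 0 -40 60; 0 0 0 0 0 -30 60; 0 0 0 0 0 0 60")

```text
time: 9.77
tool_pos: [0.6095, -0.0301, 0.3567]
tcp_rot: [2.079, 2.352, 0.002]
wrist_force: [0.9, 1.1, 1.1]
width: 0.703
```

```bash
python3 go.py 0.4409 -0.081 0.25 80; python3 -c "
from h import *
w=save('wrist','w7.png');s=save('scene','s7.png')['image']
cv2.imwrite('pics/s7c.png',cv2.resize(s[90:290,230:450,::-1],None,fx=3,fy=3,interpolation=cv2.INTER_CUBIC))
"
```

```text
t 9.77 pos [ 0.6095 -0.0301  0.3567] yaw 7.05 q [-0.0898  0.0887  1.5811 -0.0007  1.4686 -0.2128] F [0.9008 1.1053 1.1448] T [-0.0603 -0.0393  0.0025] w 0.703
turn [ 0.0017  0.0031 -1.2732]  rows>=10.6 shift now(mm) [ -29.6678 -173.9167  106.2667]  shift after turn [157.2287 -79.3946 106.7494]
```

View pics/w7.png

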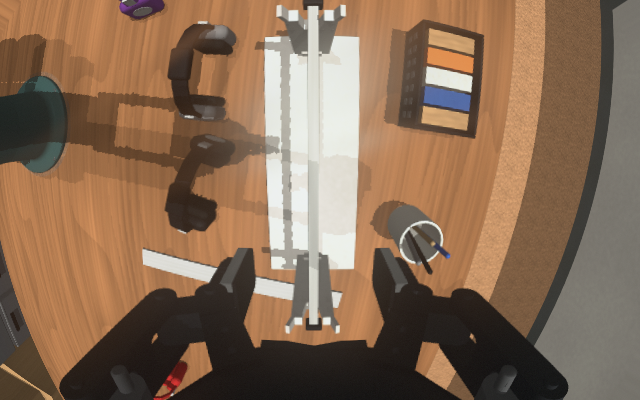

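View pics/s7c.png

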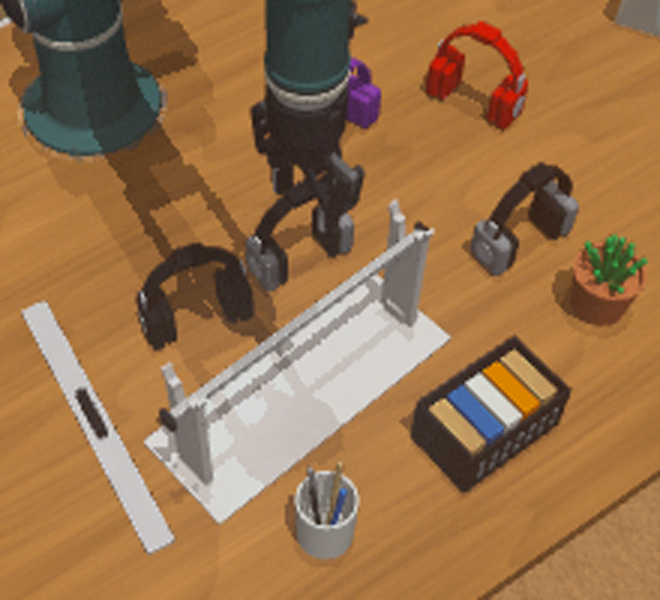

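The rail is seated in both notches with its caps outside. Next is the nearest pair on the right, C, black, at wrist (190,185).

```bash
python3 go.py 0.4409 -0.081 0.25 -12.7; python3 - <<'E'
from h import *
np.set_printoptions(precision=4,suppress=True)
s=bot.read_state()
a,b=wplane(s,314,6,.17),wplane(s,314,323,.17);v=a-b
print(a,b,(a+b)/2,np.linalg.norm(v),np.degrees(np.arctan2(-v[0],v[1])))
print('C crown',wplane(s,178,190,.145))
E
```

```text
t 9.87 pos [ 0.6078 -0.03    0.3511] yaw 7.05 q [-0.0898  0.0913  1.5883 -0.0007  1.4659 -0.2127] F [ 0.5256  0.2815 -0.0427] T [-0.0191  0.0464 -0.0318] w 0.702
turn [-0.0039  0.0005  0.3446]  rows>=2.9 shift now(mm) [ -30.1944 -171.4883  101.7685]  shift after turn [ -86.4736 -151.5878  101.0949]
[0.5836 0.1582 0.17  ] [ 0.6298 -0.2155  0.17  ] [ 0.6067 -0.0286  0.17  ] 0.3765183928598402 7.050889537127194
C crown [ 0.4411 -0.0648  0.145 ]
```

>>> servo_tool(targets="0 0 0 -5 -38 0 60; 0 0 0.12 0 -38 0 60; 0 0 0.12 0 -38 15 60; 0 0 0.105 -12 -30 20 60; 0 0 0 -15 -12 25 60; 0 0 0 0 0 20 60; 0 0 0 0 0 0 60")

```text
time: 10.45
tool_pos: [0.4368, -0.0638, 0.2526]
tcp_rot: [-2.455, -1.931, 0.028]
wrist_force: [-0.7, -0.4, -0.2]
width: 0.707
```

```bash
python3 go.py 0.4409 -0.081 0.25 -12.7; python3 - <<'E'
from h import *
w=save('wrist','w8.png')
E
```

```text
t 10.45 pos [ 0.4368 -0.0638  0.2526] yaw -13.64 q [-0.1999 -0.1865  2.0316 -0.0019  1.3221  0.0386] F [-0.7108 -0.3909 -0.2489] T [-0.0039  0.0288 -0.0091] w 0.707
turn [-0.0255  0.0026 -0.0164]  rows>=0.3 shift now(mm) [-15.786    8.0738   2.4785]  shift after turn [-15.922    7.7491   2.6395]
```

View pics/w8.png

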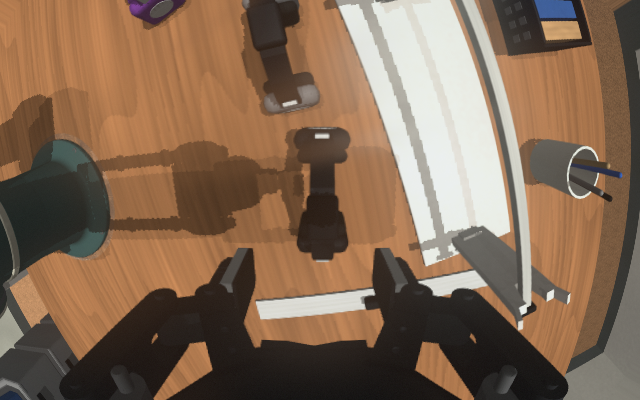

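```bash
python3 - <<'E'
import cv2
w=cv2.imread('pics/w8.png')
cv2.imwrite('pics/w8c.png',cv2.resize(cv2.convertScaleAbs(w[115:275,250:400],alpha=2,beta=20),None,fx=3.7,fy=3.7,interpolation=cv2.INTER_CUBIC))
E
```

```text
(no output)
```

View pics/w8c.png

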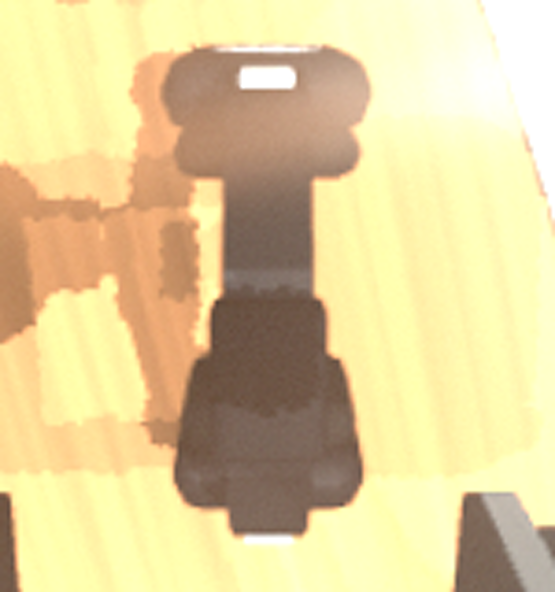

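```bash
python3 - <<'E'
from h import *
np.set_printoptions(precision=4,suppress=True)
s=bot.read_state()
f=lambda x,y,z:wplane(s,250+(x+.5)/3.7-.5,115+(y+.5)/3.7-.5,z)
print(f(268,378,.145), f(268,295,.129),f(268,295,.145))
a,b=f(267,77,.07),f(270,540,.07);v=a-b
print(a,b,(a+b)/2,np.linalg.norm(v),np.degrees(np.arctan2(-v[0],v[1])))
E
```

```text
[ 0.4377 -0.0791  0.145 ] [ 0.4413 -0.0639  0.129 ] [ 0.4422 -0.0597  0.145 ]
[ 0.4522 -0.0171  0.07  ] [ 0.4201 -0.1582  0.07  ] [ 0.4362 -0.0876  0.07  ] 0.14474908081523374 -12.813195931682763
```

```bash
python3 go.py 0.438 -0.080 0.130 -12.8
```

```text
t 10.50 pos [ 0.4375 -0.0639  0.2541] yaw -13.61 q [-0.1996 -0.1866  2.0289 -0.0022  1.3242  0.0384] F [-0.4895  0.1252 -0.0203] T [0.0104 0.0694 0.0036] w 0.700
turn [-0.0248  0.0029 -0.0141]  rows>=0.2 shift now(mm) [-15.1903   7.3851 124.0195]  shift after turn [-15.6286   4.089  124.1175]
```

>>> servo_tool(targets="-0.025 0.003 -0.014 -15 4 15 60; 0 0 0 0 0 30 60; 0 0 0 0 0 30 60; 0 0 0 0 0 25 60; 0 0 0 0 0 12 60; 0 0 0 0 0 0 60")

```text
time: 11.0
tool_pos: [0.4439, -0.0801, 0.1423]
tcp_rot: [2.447, 1.96, 0.009]
wrist_force: [-1.0, -0.1, 0.2]
width: 0.705
```

```bash
python3 go.py 0.438 -0.080 0.130 -12.8; python3 - <<'E'
from h import *
w=save('wrist','w9.png')
E
```

```text
t 11.00 pos [ 0.4439 -0.0801  0.1423] yaw -12.61 q [-0.2344 -0.0965  2.1648  0.0011  1.0651 -0.0148] F [-0.9824 -0.1079  0.2419] T [-0.0115  0.1277 -0.    ] w 0.705
turn [ 0.0082 -0.0009  0.0033]  rows>=0.1 shift now(mm) [-1.2551 -5.9154 12.2438]  shift after turn [-1.2638 -5.811  12.2927]
```

View pics/w9.png

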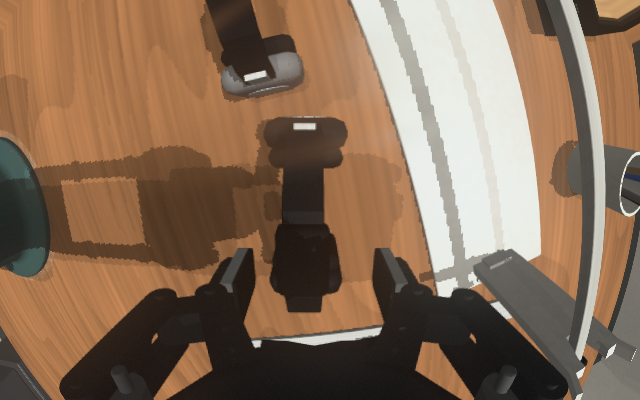

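>>> servo_tool(targets="0.008 0 0.003 -1 -6 9 60; 0 0 0 0 0 5 55; 0 0 0 0 0 0 50; 0 0 0 0 0 0 50")

```text
time: 11.38
tool_pos: [0.4422, -0.0802, 0.1324]
tcp_rot: [2.45, 1.959, 0.008]
wrist_force: [0.5, 0.2, 0.5]
width: 0.587
```

```bash
python3 go.py 0.438 -0.080 0.130 -12.8; python3 - <<'E'
from h import *
w=save('wrist','w10.png')
E
```

```text
t 11.38 pos [ 0.4422 -0.0802  0.1324] yaw -12.73 q [-0.2356 -0.0873  2.1766  0.0011  1.0457 -0.014 ] F [0.5036 0.2164 0.4826] T [-0.002   0.0506  0.0214] w 0.587
turn [ 0.0066 -0.0009  0.0013]  rows>=0.1 shift now(mm) [-0.7362 -4.2013  2.3321]  shift after turn [-0.7395 -4.1848  2.3605]
```

View pics/w10.png

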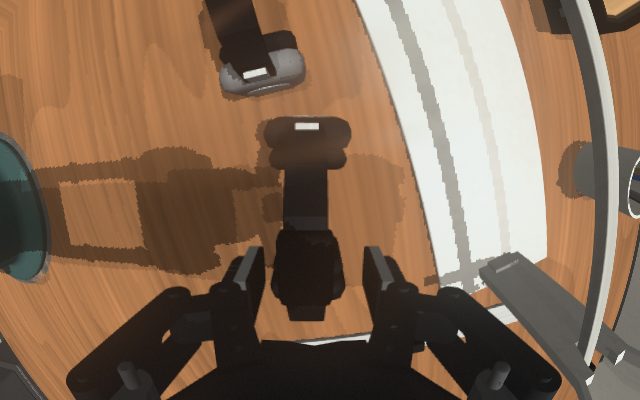

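>>> servo_tool(targets="0 0 0 0 -3 3 35; 0 0 0 0 -1 0 20; 0 0 0 0 0 0 15; 0 0 0 0 0 0 10; 0 0 0 0 0 0 10; 0 0 0 0 0 0 10; 0 0 0 0 0 0 10", newtons=50)

```text
time: 12.02
tool_pos: [0.4389, -0.0794, 0.1308]
tcp_rot: [2.448, 1.957, 0.011]
wrist_force: [0.0, -0.3, -0.6]
width: 0.308
```

```bash
python3 go.py 0.438 -0.080 0.130 -12.8
```

```text
t 12.02 pos [ 0.4389 -0.0794  0.1308] yaw -12.73 q [-0.2357 -0.0952  2.1868  0.0012  1.0399 -0.0142] F [ 0.0218 -0.296  -0.6317] T [-0.0066  0.0082  0.0144] w 0.308
turn [ 0.0101 -0.0009  0.0013]  rows>=0.1 shift now(mm) [-0.7323 -0.7165  0.8391]  shift after turn [-0.7325 -0.707   0.8469]
```

>>> servo_tool(targets="0 0 0 0 0 -15 10; 0 0 0 0 0 -30 10; 0 0 0 0 0 -35 10; 0 0 0 0 0 -35 10; 0 0 0.1 0 0 -35 10; 0 0 0.12 0 0 -35 10; 0 0 0.12 0 0 -25 10; 0 0 0.12 0 0 -15 10")

```text
time: 12.68
tool_pos: [0.4315, -0.078, 0.3574]
tcp_rot: [-2.842, -1.324, 0.009]
wrist_force: [0.6, -0.7, -1.6]
width: 0.31
```

>>> servo_tool(targets="0 0 0.12 0 0 0 10; 0 0 0.12 0 0 0 10; 0 0 0.12 0 0 0 10; 0 0 0.12 0 0 0 10; 0 0 0.12 0 0 0 10; 0 0 0.1 0 0 0 10; 0 0 0 0 0 0 10")

```text
time: 13.27
tool_pos: [0.4346, -0.0788, 0.3659]
tcp_rot: [3.133, 0.217, 0.009]
wrist_force: [-0.0, 0.0, -1.1]
width: 0.312
```

```bash
python3 go.py 0.6197 -0.128 0.34 97; python3 - <<'E'
from h import *
w=save('wrist','w11.png')
E
```

```text
t 13.27 pos [ 0.4346 -0.0788  0.3659] yaw -82.07 q [-0.2365 -0.2492  1.8784  0.001   1.5064  1.1959] F [-0.0081  0.0146 -1.0816] T [ 0.0047 -0.0309  0.0106] w 0.312
turn [ 0.0013 -0.0059  0.0162]  rows>=0.1 shift now(mm) [176.362   74.2482  26.9948]  shift after turn [177.7005  71.409   25.8528]
```

View pics/w11.png

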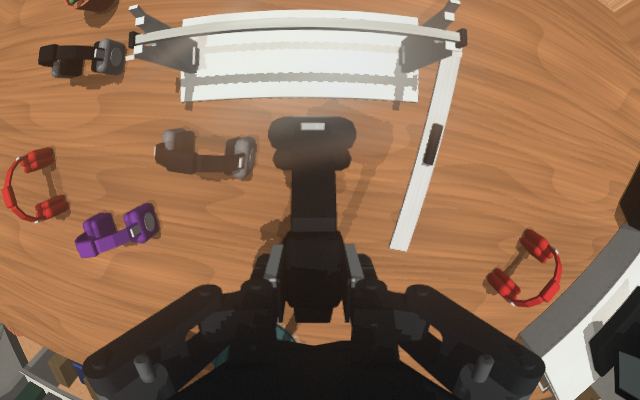

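>>> servo_tool(targets="0 -0.006 0.016 20 8 0 10; 0 0 0 30 13 0 10; 0 0 0 35 14 0 10; 0 0 0 35 14 0 10; 0 0 0 25 10 0 10; 0 0 0 15 6 0 10; 0 0 0 0 0 0 10; 0 0 0 0 0 0 10")

```text
time: 13.98
tool_pos: [0.608, -0.123, 0.363]
tcp_rot: [3.132, 0.239, -0.004]
wrist_force: [-1.0, 0.5, -1.2]
width: 0.313
```

```bash
python3 go.py 0.6197 -0.128 0.31 97; python3 - <<'E'
from h import *
w=save('wrist','w12.png');s=save('scene','s12.png')['image']
cv2.imwrite('pics/s12c.png',cv2.resize(s[90:290,230:450,::-1],None,fx=3,fy=3,interpolation=cv2.INTER_CUBIC))
E
```

```text
t 13.98 pos [ 0.608 -0.123  0.363] yaw -81.28 q [-0.239   0.1109  1.5458 -0.0014  1.4873  1.1797] F [-1.0062  0.5041 -1.1951] T [ 0.0194 -0.0057 -0.0003] w 0.313
turn [0.0004 0.0027 0.03  ]  rows>=0.3 shift now(mm) [10.9444  6.679  52.9586]  shift after turn [10.9969  6.3697 52.9858]
```

View pics/w12.png

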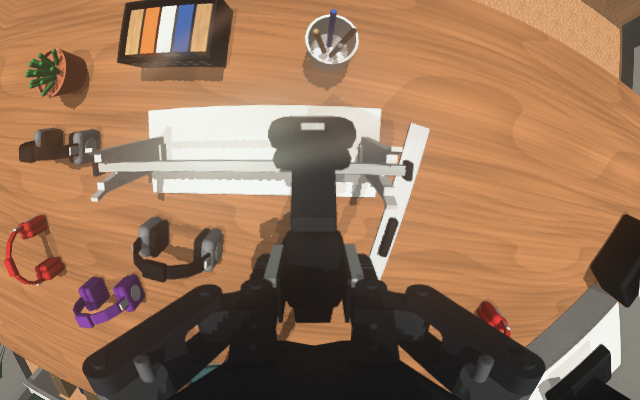

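View pics/s12c.png

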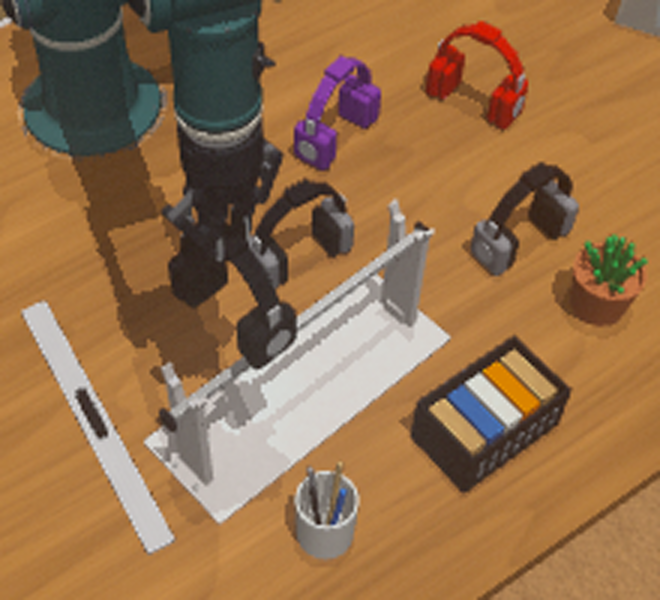

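>>> servo_tool(targets="0 0.003 0.03 11 6 5 10; 0 0 0 2 1 15 10; 0 0 0 0 0 25 10; 0 0 0 0 0 25 10; 0 0 0 0 0 15 10; 0 0 0 0 0 0 10")

```text
time: 14.58
tool_pos: [0.6155, -0.1261, 0.2775]
tcp_rot: [3.134, 0.201, 0.006]
wrist_force: [-0.3, 1.0, -3.7]
width: 0.312
```

```bash
python3 go.py 0.6197 -0.128 0.18 97; python3 - <<'E'
from h import *
w=save('wrist','w13.png')
E
```

```text
t 14.58 pos [ 0.6155 -0.1261  0.2775] yaw -82.67 q [-0.2417  0.1489  1.6565 -0.0001  1.332   1.2012] F [-0.258   1.0264 -3.6725] T [-0.002  -0.0109 -0.0213] w 0.312
turn [ 0.0016 -0.0039  0.0058]  rows>=0.1 shift now(mm) [ 3.543   2.255  97.4901]  shift after turn [ 3.9403  2.3924 97.4715]
```

View pics/w13.png

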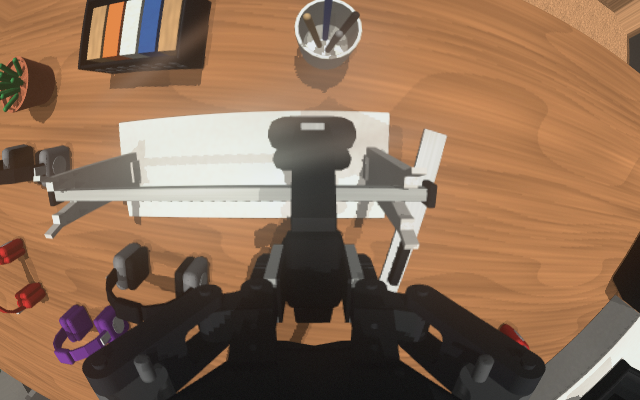

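>>> servo_tool(targets="0 -0.004 0.006 3 2 20 10; 0 0 0 1 0 25 10; 0 0 0 0 0 25 10; 0 0 0 0 0 15 10; 0 0 0 0 0 5 10; 0 0 0 0 0 0 10")

```text
time: 15.13
tool_pos: [0.6213, -0.1278, 0.1961]
tcp_rot: [3.129, 0.198, 0.021]
wrist_force: [-1.0, -0.3, -1.6]
width: 0.311
```

```bash
python3 go.py 0.6197 -0.128 0.167 97; python3 - <<'E'
from h import *
w=save('wrist','w14.png')
s=save('scene','s14.png')['image']
cv2.imwrite('pics/s14c.png',cv2.resize(s[90:290,230:450,::-1],None,fx=3,fy=3,interpolation=cv2.INTER_CUBIC))
E
```

```text
t 15.13 pos [ 0.6213 -0.1278  0.1961] yaw -82.78 q [-0.2412  0.2022  1.7454 -0.0017  1.1794  1.2041] F [-1.0309 -0.3384 -1.6424] T [0.0187 0.0038 0.0583] w 0.311
turn [ 0.0067 -0.0131  0.0039]  rows>=0.1 shift now(mm) [-2.0395 -0.1975 29.0808]  shift after turn [-1.6576  0.0058 29.1057]
```

View pics/w14.png

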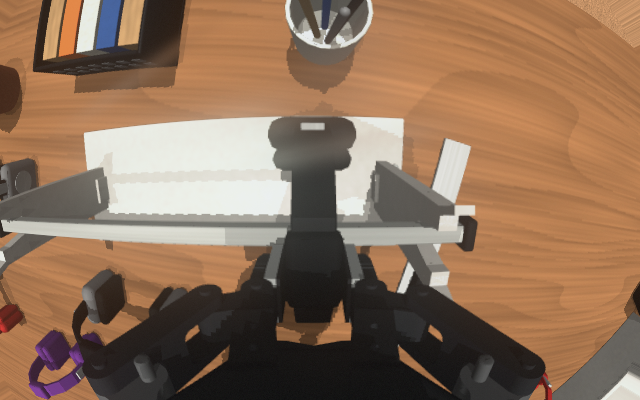

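View pics/s14c.png

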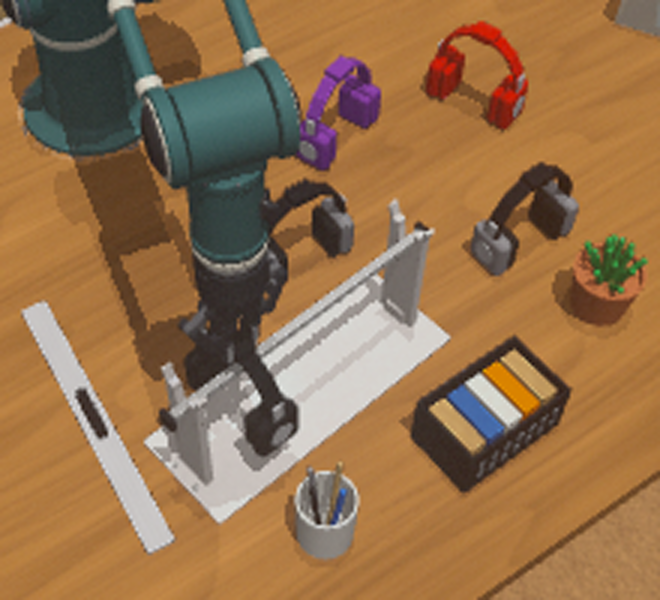

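>>> servo_tool(targets="0.007 -0.013 0.004 -1.5 0 10 10; 0 0 0 0 0 12 10; 0 0 0 0 0 7 10; 0 0 0 0 0 0 10; 0 0 0 0 0 0 10")

```text
time: 15.65
tool_pos: [0.6247, -0.1292, 0.1724]
tcp_rot: [3.133, 0.191, 0.017]
wrist_force: [1.1, -0.3, -1.1]
width: 0.309
```

```bash
python3 go.py 0.6197 -0.128 0.167 97
```

```text
t 15.65 pos [ 0.6247 -0.1292  0.1724] yaw -83.02 q [-0.2434  0.229   1.7584  0.0006  1.1428  1.2054] F [ 1.0571 -0.3198 -1.0807] T [ 0.0373 -0.0147 -0.0027] w 0.309
turn [ 0.0036 -0.0109 -0.0004]  rows>=0.1 shift now(mm) [-4.8402 -1.8552  5.3027]  shift after turn [-4.7816 -1.8378  5.3616]
```

>>> servo_tool(targets="0.003 -0.011 0 -5 -1 3 10; 0 0 0 0 0 2 10; 0 0 0 0 0 1 10; 0 0 0 0 0 0 10")

```text
time: 15.98
tool_pos: [0.6199, -0.129, 0.1671]
tcp_rot: [3.135, 0.191, 0.0]
wrist_force: [-0.3, 0.0, -1.9]
width: 0.312
```

```bash
python3 go.py 0.6197 -0.128 0.167 97;python3 - <<'E'
from h import *
w=save('wrist','w15.png')
s=save('scene','s15.png')['image']
cv2.imwrite('pics/s15c.png',cv2.resize(s[160:270,260:370,::-1],None,fx=5.4,fy=5.4,interpolation=cv2.INTER_CUBIC))
E
```

```text
t 15.98 pos [ 0.6199 -0.129   0.1671] yaw -83.02 q [-0.2441  0.2316  1.7653 -0.0007  1.1442  1.2051] F [-0.3464  0.0104 -1.9353] T [-0.0235  0.017   0.0227] w 0.312
turn [ 0.0008 -0.0002 -0.0003]  rows>=0.0 shift now(mm) [-0.0569 -0.9834  0.14  ]  shift after turn [-0.0565 -0.9833  0.1408]
```

View pics/s15c.png

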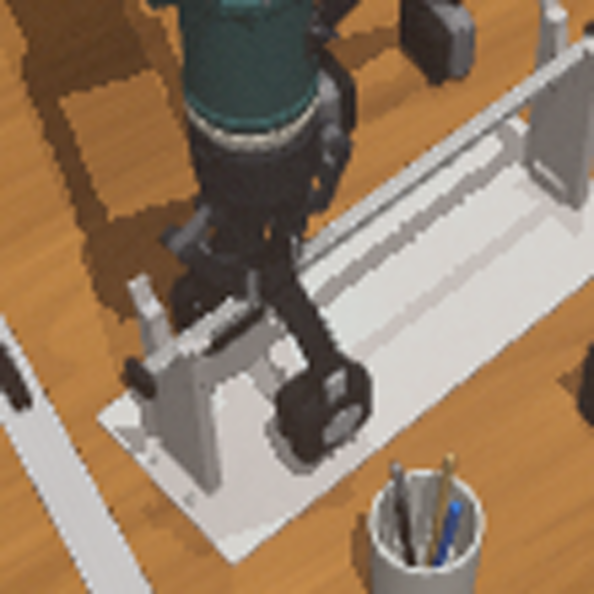

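View pics/w15.png

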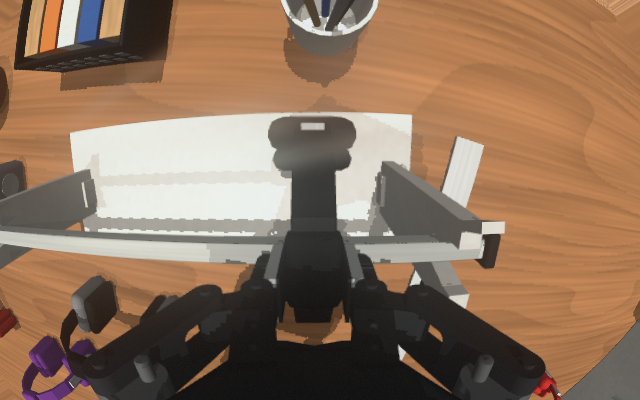

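```bash
python3 - <<'E'
from h import *
np.set_printoptions(precision=4,suppress=True)
s=bot.read_state()
for p in [(375,241),(375,256),(240,242),(240,256),(200,240),(430,241)]:
    q=wplane(s,*p,.165); d=q[:2]-np.array([.6075,-.029]); print(p,q,'stand x',d@[.9925,.122],'y',d@[-.122,.9925])
E
```

```text
(375, 241) [ 0.6328 -0.1583  0.165 ] stand x 0.00932641839151507 y -0.13140710480562592
(375, 256) [ 0.6243 -0.16    0.165 ] stand x 0.0006931074851606484 y -0.13205685600676023
(240, 242) [ 0.6237 -0.0892  0.165 ] stand x 0.00873574919753642 y -0.0617323416554909
(240, 256) [ 0.6156 -0.0895  0.165 ] stand x 0.0006219188963912924 y -0.060984971251307404
(200, 240) [ 0.6216 -0.0671  0.165 ] stand x 0.009336006873541353 y -0.03950771050863949
(430, 241) [ 0.6357 -0.1887  0.165 ] stand x 0.008528031733275938 y -0.16198286426381187
```

>>> servo_tool(targets="0 0 0 4 0 0 10; 0 0 0 1 0 1 10; 0 0 0 0 0 0 10; 0 0 0 0 0 0 30; 0 0 0 0 0 0 38; 0 0 0 0 0 0 45; 0 0 0 0 0 0 45")

```text
time: 16.67
tool_pos: [0.6265, -0.1285, 0.1674]
tcp_rot: [3.134, 0.191, 0.004]
wrist_force: [-0.2, 0.2, 0.2]
width: 0.528
```

```bash
python3 go.py 0.6197 -0.128 0.167 97;python3 - <<'E'
from h import *
w=save('wrist','w16.png')
E
```

```text
t 16.67 pos [ 0.6265 -0.1285  0.1674] yaw -83.01 q [-0.2409  0.2413  1.7528 -0.0009  1.1445  1.2083] F [-0.1564  0.1875  0.2341] T [0.011  0.002  0.0785] w 0.528
turn [ 0.0018 -0.0025 -0.0002]  rows>=0.0 shift now(mm) [-6.6441 -1.3279  0.4021]  shift after turn [-6.6428 -1.3282  0.4211]
```

View pics/w16.png

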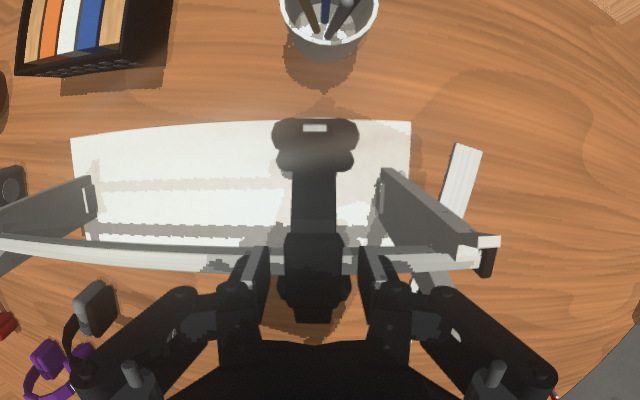

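Released and stable. Retreat upward.

>>> servo_tool(targets="0 0 0 0 0 -10 45; 0 0 0 0 0 -20 45; 0 0 0 0 0 -35 45; 0 0 0 0 0 -40 50; 0 0 0 0 0 -40 60; 0 0 0 0 0 -30 60; 0 0 0 0 0 0 60; 0 0 0 0 0 0 60")

```text
time: 17.38
tool_pos: [0.6238, -0.1278, 0.3517]
tcp_rot: [3.136, 0.191, -0.003]
wrist_force: [-0.3, 0.2, -0.9]
width: 0.703
```

```bash
python3 go.py 0.435 0.094 0.30 -1;python3 - <<'E'
from h import *
w=save('wrist','w17.png')
s=save('scene','s17.png')['image'];t=save('top','t17.png')['image']
cv2.imwrite('pics/s17c.png',cv2.resize(s[90:290,230:450,::-1],None,fx=3,fy=3,interpolation=cv2.INTER_CUBIC))
E
```

```text
t 17.38 pos [ 0.6238 -0.1278  0.3517] yaw -83.02 q [-0.2408  0.1447  1.528  -0.0007  1.4709  1.2082] F [-0.3469  0.2046 -0.8885] T [-0.0335  0.0211 -0.0094] w 0.703
turn [-0.0016  0.0017 -1.4315]  rows>=11.9 shift now(mm) [-160.3411 -243.0887   52.1002]  shift after turn [ 218.4642 -192.6439   51.7451]
```

View pics/w17.png

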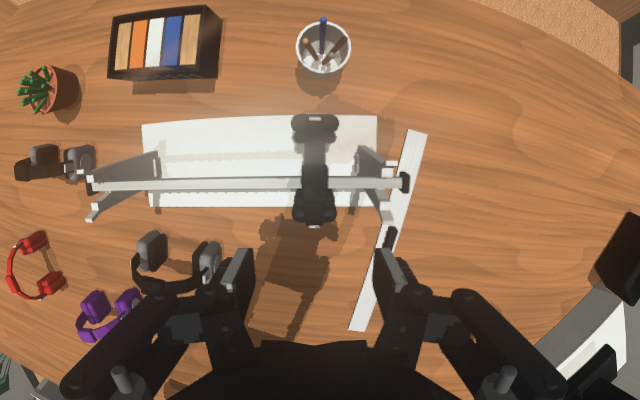

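View pics/s17c.png

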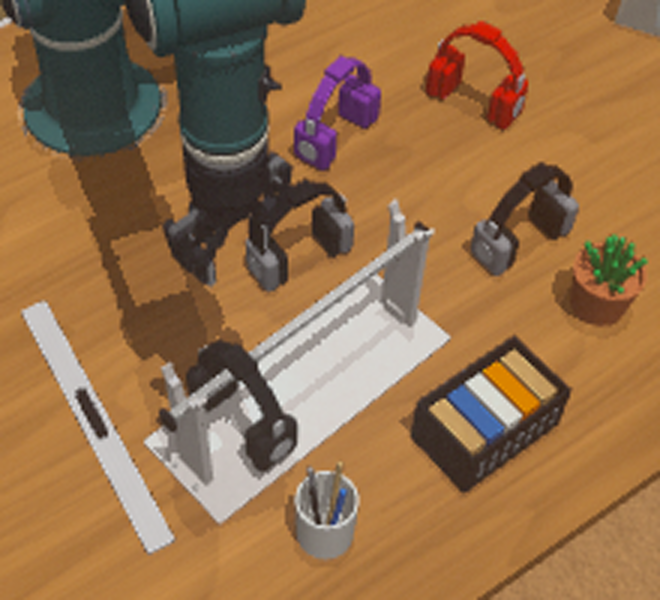

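View pics/t17.png

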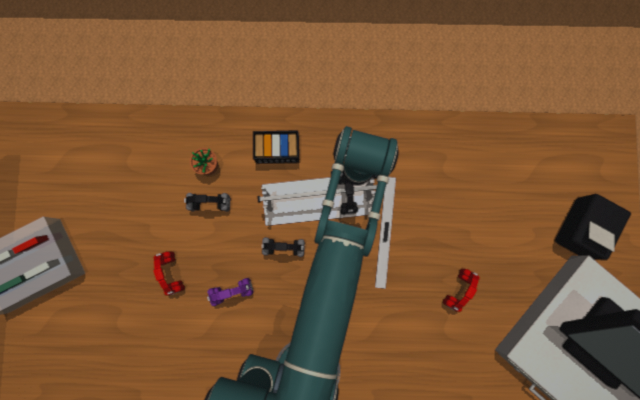

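```bash
python3 - <<'E'
from h import *
np.set_printoptions(precision=4,suppress=True)
s=bot.read_state()
a,b=wplane(s,89,185,.168),wplane(s,405,182,.168)
print(a,b,(a+b)/2,np.linalg.norm(a-b), np.degrees(np.arctan2(-(a-b)[0],(a-b)[1])))
for p in [(150,183),(250,183),(350,183)]:
    q=wplane(s,*p,.165); d=q[:2]-np.array([.6075,-.029]); print(p,q,'stand x',d@[.9925,.122],'y',d@[-.122,.9925])
c=[wplane(s,*p,.006) for p in [(142,124),(377,116),(377,207),(150,207)]]
print(c,sum(c)/4)
E
```

```text
[0.5875 0.1642 0.168 ] [ 0.6347 -0.2265  0.168 ] [ 0.6111 -0.0311  0.168 ] 0.3935543700230593 6.892757711770504
(150, 183) [0.5987 0.0666 0.165 ] stand x 0.002966564732928557 y 0.09593743283553985
(250, 183) [ 0.6119 -0.0579  0.165 ] stand x 0.0008151641626483128 y -0.029170942441124857
(350, 183) [ 0.6249 -0.1662  0.165 ] stand x 0.0005307257519823703 y -0.13824697711115505
[array([0.6551, 0.1749, 0.006 ]), array([ 0.7031, -0.2168,  0.006 ]), array([ 0.5557, -0.2412,  0.006 ]), array([0.5063, 0.1583, 0.006 ])] [ 0.6051 -0.0312  0.006 ]
```

>>> servo_tool(targets="0 0 -0.12 -25 0 0 60; 0 0 -0.12 -30 0 0 60; 0 0 -0.12 -33 0 0 60; 0 0 -0.12 -30 0 0 60; 0 0 -0.12 -20 0 0 60; 0 0 -0.12 0 0 0 60; 0 0 -0.12 0 0 0 60; 0 0 -0.12 0 0 0 60")

```text
time: 18.2
tool_pos: [0.4815, -0.1736, 0.3285]
tcp_rot: [-2.638, -1.648, 0.041]
wrist_force: [0.3, 0.1, 0.1]
width: 0.7
```

>>> servo_tool(targets="0 0 -0.12 0 0 0 60; 0 0 -0.12 0 0 0 60; 0 0 -0.12 0 0 0 60; 0 0 -0.1 0 0 0 60; 0 0 0 0 0 0 60")

```text
time: 18.62
tool_pos: [0.4748, -0.1717, 0.3155]
tcp_rot: [-2.147, -2.213, 0.041]
wrist_force: [0.0, 1.0, 0.1]
width: 0.702
```

```bash
python3 go.py 0.434 0.093 0.25 -1
```

```text
t 18.62 pos [ 0.4748 -0.1717  0.3155] yaw 1.78 q [-0.394  -0.0603  1.8068 -0.0035  1.4586 -0.424 ] F [0.0296 1.0315 0.1327] T [ 0.0098 -0.0192  0.0188] w 0.702
turn [-0.0598 -0.0216  0.0479]  rows>=0.7 shift now(mm) [264.2545 -28.5711  73.4166]  shift after turn [263.9805 -45.3847  65.5077]
```

>>> servo_tool(targets="-0.06 -0.02 0.048 15 -5 5 60; 0 0 0 35 -6 5 60; 0 0 0 38 -6 5 60; 0 0 0 38 -6 5 60; 0 0 0 38 -6 10 60; 0 0 0 38 -6 15 60; 0 0 0 25 -4 10 60; 0 0 0 5 0 0 60")

```text
time: 19.28
tool_pos: [0.4332, 0.0663, 0.2451]
tcp_rot: [-2.27, -2.148, 0.02]
wrist_force: [0.0, -0.1, -1.3]
width: 0.701
```

```bash
python3 go.py 0.434 0.093 0.25 -1; python3 - <<'E'
from h import *
w=save('wrist','w18.png')['image']
cv2.imwrite('pics/w18c.png',cv2.resize(cv2.convertScaleAbs(w[80:280,220:420,::-1],alpha=2,beta=20),None,fx=3,fy=3,interpolation=cv2.INTER_CUBIC))
E
```

```text
t 19.28 pos [0.4332 0.0663 0.2451] yaw -3.16 q [ 0.0907 -0.1928  2.0505  0.0056  1.3042  0.1443] F [ 0.0145 -0.0565 -1.2558] T [ 0.002   0.0076 -0.0042] w 0.701
turn [-0.0209 -0.0028 -0.0377]  rows>=0.4 shift now(mm) [26.7234 -0.824  -4.8014]  shift after turn [26.7199  0.2847 -4.8822]
```

View pics/w18.png

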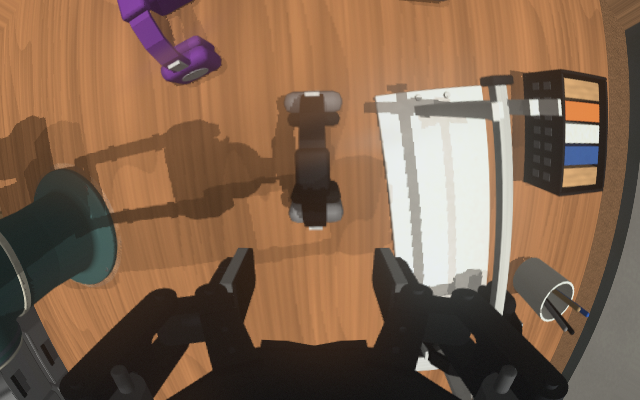

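View pics/w18c.png

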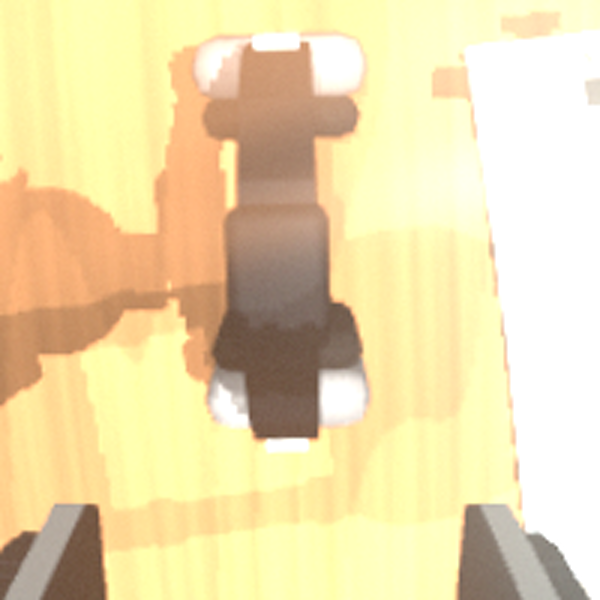

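```bash
python3 - <<'E'
from h import *
np.set_printoptions(precision=4,suppress=True)
s=bot.read_state()
f=lambda x,y,z:wplane(s,220+(x+.5)/3-.5,80+(y+.5)/3-.5,z)
print(f(278,268,.145), f(278,205,.145),f(278,325,.145),f(228,265,.145),f(328,265,.145))
a,b=f(276,42,.07),f(288,444,.07);v=a-b
print(a,b,(a+b)/2,np.linalg.norm(v),np.degrees(np.arctan2(-v[0],v[1])))
E
python3 go.py 0.4345 0.0925 0.130 -1.3
```

```text
[0.4314 0.0947 0.145 ] [0.4323 0.1115 0.145 ] [0.4305 0.0791 0.145 ] [0.4181 0.0962 0.145 ] [0.4446 0.0948 0.145 ]
[0.4325 0.1593 0.07  ] [0.4289 0.0162 0.07  ] [0.4307 0.0878 0.07  ] 0.14323234005784627 -1.4428581318171156
t 19.33 pos [0.4337 0.0657 0.2456] yaw -3.12 q [ 0.0897 -0.1926  2.0494  0.0052  1.3049  0.1427] F [-0.9715  0.4866 -0.4115] T [0.0075 0.0044 0.0533] w 0.706
turn [-0.0206 -0.0024 -0.0318]  rows>=0.3 shift now(mm) [ 26.5456   1.7539 115.6927]  shift after turn [ 26.7887   0.2221 115.6497]
```

>>> servo_tool(targets="-0.02 -0.002 -0.031 26 -3 10 60; 0 0 0 2 0 30 60; 0 0 0 0 0 30 60; 0 0 0 0 0 22 60; 0 0 0 0 0 10 60; 0 0 0 0 0 0 60")

```text
time: 19.83
tool_pos: [0.4347, 0.0906, 0.1412]
tcp_rot: [2.252, 2.183, -0.001]
wrist_force: [-0.6, -0.6, -0.5]
width: 0.702
```

```bash
python3 go.py 0.432 0.0935 0.130 -1.3
```

```text
t 19.83 pos [0.4347 0.0906 0.1412] yaw -1.79 q [ 0.153  -0.106   2.1755 -0.0051  1.0693  0.1868] F [-0.6053 -0.5929 -0.5339] T [-0.0031 -0.0034 -0.0267] w 0.702
turn [ 0.0036  0.0039 -0.0086]  rows>=0.1 shift now(mm) [ 2.8334 -2.7868 11.1801]  shift after turn [ 2.8132 -2.7227 11.201 ]
```

>>> servo_tool(targets="0.004 0.004 -0.008 3 -3 8 60; 0 0 0 0 0 4 50; 0 0 0 0 0 0 45; 0 0 0 0 0 0 45")

```text
time: 20.17
tool_pos: [0.4339, 0.0919, 0.1307]
tcp_rot: [2.251, 2.19, 0.002]
wrist_force: [0.2, -0.1, 0.2]
width: 0.526
```

```bash
python3 go.py 0.432 0.0935 0.130 -1.3; python3 - <<'E'
from h import *
w=save('wrist','w19.png')
E
```

```text
t 20.17 pos [0.4339 0.0919 0.1307] yaw -1.57 q [ 0.1527 -0.0939  2.186  -0.0002  1.0479  0.1803] F [ 0.2197 -0.0604  0.2017] T [ 0.0199 -0.0578 -0.008 ] w 0.526
turn [ 0.0016 -0.0001 -0.0048]  rows>=0.0 shift now(mm) [ 1.5103 -1.9748  0.6589]  shift after turn [ 1.5198 -1.9666  0.6619]
```

View pics/w19.png

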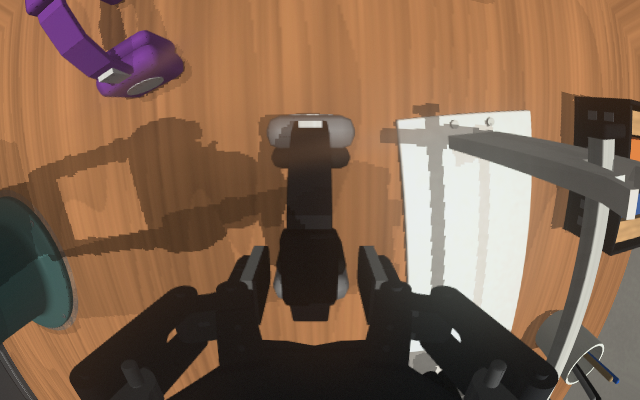

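>>> servo_tool(targets="0 0 -0.004 1 -2 0 30; 0 0 0 0 0 0 20; 0 0 0 0 0 0 10; 0 0 0 0 0 0 10; 0 0 0 0 0 0 10; 0 0 0 0 0 -10 10; 0 0 0 0 0 -25 10; 0 0 0 0 0 -35 10")

```text
time: 20.88
tool_pos: [0.426, 0.0924, 0.1972]
tcp_rot: [-2.241, -2.191, 0.016]
wrist_force: [0.9, 0.3, -2.8]
width: 0.312
```

>>> servo_tool(targets="0 0 0 0 0 -35 10; 0 0 0 0 0 -35 10; 0 0 0.1 0 0 -35 10; 0 0 0.12 0 0 -35 10; 0 0 0.12 0 0 -25 10; 0 0 0.12 0 0 -15 10; 0 0 0.12 0 0 0 10; 0 0 0.12 0 0 0 10")

```text
time: 21.55
tool_pos: [0.4275, 0.0929, 0.3997]
tcp_rot: [2.879, 1.255, 0.003]
wrist_force: [-0.2, 0.8, -1.8]
width: 0.31
```

>>> servo_tool(targets="0 0 0.12 0 0 0 10; 0 0 0.12 0 0 0 10; 0 0 0.12 0 0 0 10; 0 0 0.12 0 0 0 10; 0 0 0.12 0 0 0 10; 0 0 0.12 0 0 0 10; 0 0 0 0 0 0 10")

```text
time: 22.13
tool_pos: [0.4261, 0.0928, 0.4067]
tcp_rot: [-3.139, -0.109, -0.013]
wrist_force: [0.2, 0.0, -1.6]
width: 0.313
```

```bash
python3 go.py 0.609 -0.030 0.36 97; python3 - <<'E'
from h import *
w=save('wrist','w20.png')
E
```

```text
t 22.13 pos [0.4261 0.0928 0.4067] yaw -86.04 q [ 0.1577 -0.264   1.8176 -0.0005  1.5798  1.6594] F [ 0.2127  0.0425 -1.589 ] T [-0.0292  0.047  -0.0121] w 0.313
turn [ 0.     -0.0082 -0.053 ]  rows>=0.4 shift now(mm) [173.608  135.1644  48.1294]  shift after turn [166.5928 144.1828  46.7305]
```

View pics/w20.png

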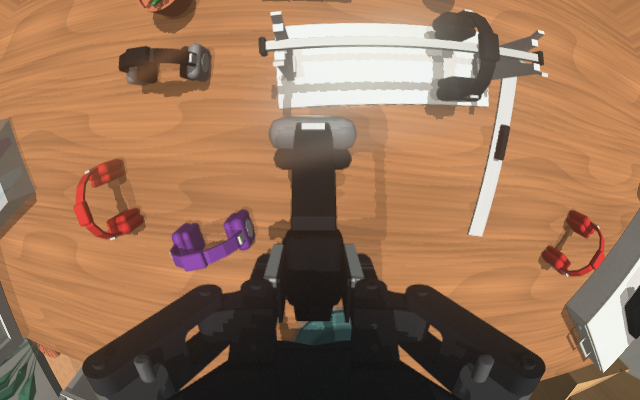

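>>> servo_tool(targets="0 -0.008 -0.053 15 14 5 10; 0 0 0 27 23 5 10; 0 0 0 29 25 5 10; 0 0 0 29 25 5 10; 0 0 0 27 23 5 10; 0 0 0 22 18 10 10; 0 0 0 10 8 10 10; 0 0 0 0 0 0 10")

```text
time: 22.85
tool_pos: [0.6088, -0.0243, 0.3641]
tcp_rot: [-3.129, -0.261, -0.01]
wrist_force: [-0.8, -0.9, -3.5]
width: 0.312
```

```bash
python3 go.py 0.609 -0.030 0.20 97; python3 - <<'E'
from h import *
w=save('wrist','w21.png')
E
```

```text
t 22.85 pos [ 0.6088 -0.0243  0.3641] yaw -80.47 q [-0.0823  0.0837  1.5734  0.0027  1.4787  1.322 ] F [-0.8275 -0.8927 -3.4514] T [-0.0067  0.0552  0.0355] w 0.312
turn [-0.0013 -0.0062  0.0441]  rows>=0.4 shift now(mm) [ -1.7932   5.8362 164.071 ]  shift after turn [ -0.5266   5.676  164.0855]
```

View pics/w21.png

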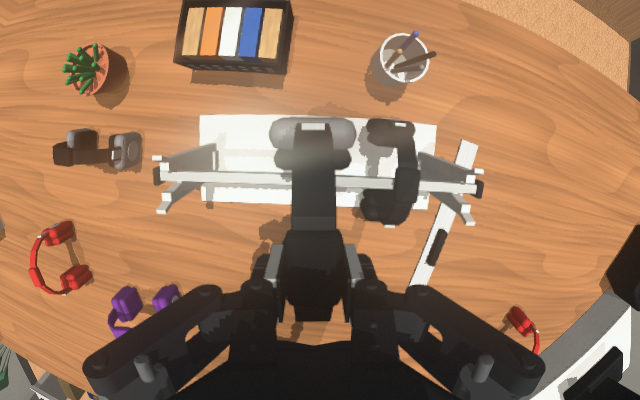

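>>> servo_tool(targets="0 -0.006 0.044 0 5 8 10; 0 0 0 0 0 25 10; 0 0 0 0 0 30 10; 0 0 0 0 0 30 10; 0 0 0 0 0 25 10; 0 0 0 0 0 15 10; 0 0 0 0 0 0 10")

```text
time: 23.48
tool_pos: [0.6074, -0.0242, 0.237]
tcp_rot: [-3.131, -0.217, -0.014]
wrist_force: [-0.2, 0.5, -2.9]
width: 0.31
```

```bash
python3 go.py 0.609 -0.030 0.167 97; python3 - <<'E'
from h import *
np.set_printoptions(precision=4,suppress=True)
w=save('wrist','w22.png')
E
```

```text
t 23.48 pos [ 0.6074 -0.0242  0.237 ] yaw -82.05 q [-0.083   0.129   1.7533  0.0041  1.251   1.3478] F [-0.1685  0.5188 -2.8896] T [-0.0346  0.0205  0.0037] w 0.310
turn [-0.002  -0.0089  0.0165]  rows>=0.2 shift now(mm) [ 0.1936  6.0971 70.0097]  shift after turn [ 0.9192  5.9446 70.0171]
```

View pics/w22.png

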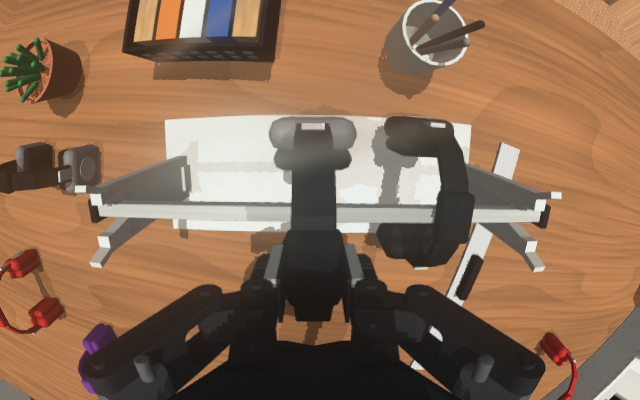

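>>> servo_tool(targets="0 -0.009 0.016 1 4 15 10; 0 0 0 0 1 20 10; 0 0 0 0 0 18 10; 0 0 0 0 0 8 10; 0 0 0 0 0 0 10; 0 0 0 0 0 0 10")

```text
time: 24.03
tool_pos: [0.6156, -0.0285, 0.1859]
tcp_rot: [3.135, 0.196, 0.026]
wrist_force: [0.3, 0.3, -1.7]
width: 0.308
```

```bash
python3 go.py 0.609 -0.030 0.167 97
```

```text
t 24.03 pos [ 0.6156 -0.0285  0.1859] yaw -82.84 q [-0.0877  0.1753  1.7968  0.0019  1.1528  1.3574] F [ 0.3433  0.2845 -1.6554] T [ 0.0305 -0.0357 -0.0396] w 0.308
turn [ 0.0018 -0.0167  0.0027]  rows>=0.1 shift now(mm) [-7.0869  0.5902 18.7406]  shift after turn [-6.7716  0.6433 18.8551]
```

>>> servo_tool(targets="0 -0.016 0.002 -6 0.5 8 10; 0 0 0 0 0 7 10; 0 0 0 0 0 4 10; 0 0 0 0 0 0 10; 0 0 0 0 0 0 10")

```text
time: 24.45
tool_pos: [0.6122, -0.0303, 0.1697]
tcp_rot: [3.133, 0.193, 0.01]
wrist_force: [-0.7, -0.5, -1.8]
width: 0.314
```

```bash
python3 go.py 0.609 -0.030 0.167 97; python3 - <<'E'
from h import *
np.set_printoptions(precision=4,suppress=True)
w=save('wrist','w23.png')
E
```

```text
t 24.45 pos [ 0.6122 -0.0303  0.1697] yaw -82.97 q [-0.0888  0.1889  1.8119 -0.0023  1.1343  1.3602] F [-0.749  -0.5434 -1.8052] T [ 0.0003 -0.0286  0.0022] w 0.314
turn [ 0.0034 -0.0059  0.0006]  rows>=0.1 shift now(mm) [-3.1723 -0.6594  2.68  ]  shift after turn [-3.1567 -0.6484  2.701 ]
```

View pics/w23.png

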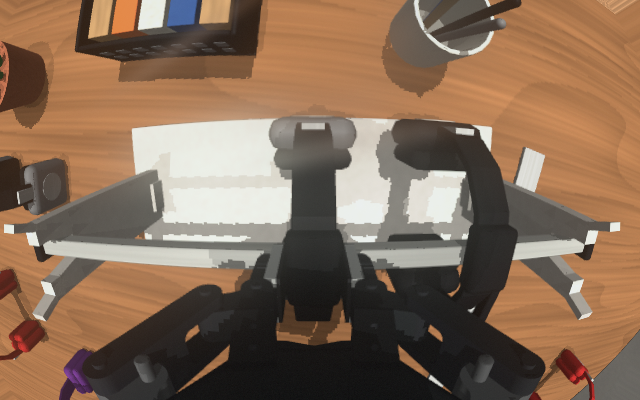

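>>> servo_tool(targets="0.003 -0.006 0 -1 0 2 10; 0 0 0 0 0 1 10; 0 0 0 0 0 0 10; 0 0 0 0 0 0 25; 0 0 0 0 0 0 35; 0 0 0 0 0 0 45; 0 0 0 0 0 0 45")

```text
time: 25.08
tool_pos: [0.613, -0.0306, 0.1693]
tcp_rot: [3.135, 0.193, 0.006]
wrist_force: [-0.1, 0.8, -0.6]
width: 0.529
```

```bash
python3 go.py 0.609 -0.030 0.167 97
```

```text
t 25.08 pos [ 0.613  -0.0306  0.1693] yaw -82.97 q [-0.0903  0.1921  1.8088 -0.0002  1.1366  1.3579] F [-0.1184  0.7693 -0.6135] T [-0.0533  0.004  -0.0119] w 0.529
turn [ 0.0011 -0.004   0.0006]  rows>=0.0 shift now(mm) [-3.8921 -1.0397  2.3017]  shift after turn [-3.8836 -1.0349  2.3182]
```

>>> servo_tool(targets="0 0 0 0 0 -8 45; 0 0 0 0 0 -20 45; 0 0 0 0 0 -35 45; 0 0 0 0 0 -40 50; 0 0 0 0 0 -40 60; 0 0 0 0 0 -25 60; 0 0 0 0 0 0 60; 0 0 0 0 0 0 60")

```text
time: 25.75
tool_pos: [0.6108, -0.0304, 0.3467]
tcp_rot: [3.135, 0.193, 0.002]
wrist_force: [0.9, -0.1, -1.0]
width: 0.702
```

```bash
python3 go.py 0.588 0.362 0.30 0.6;python3 - <<'E'
from h import *
w=save('wrist','w24.png')
s=save('scene','s24.png')['image'];t=save('top','t24.png')['image']
cv2.imwrite('pics/s24c.png',cv2.resize(s[90:290,230:450,::-1],None,fx=3,fy=3,interpolation=cv2.INTER_CUBIC))
E
```

```text
t 25.75 pos [ 0.6108 -0.0304  0.3467] yaw -82.97 q [-0.0902  0.0946  1.5925 -0.0003  1.453   1.3578] F [ 0.9381 -0.1388 -1.0239] T [ 0.011  -0.0255  0.0383] w 0.702
turn [ 0.0015 -0.0007 -1.4585]  rows>=12.2 shift now(mm) [  25.3081 -392.2537   46.5333]  shift after turn [392.5979 -18.7366  46.7402]
```

View pics/w24.png

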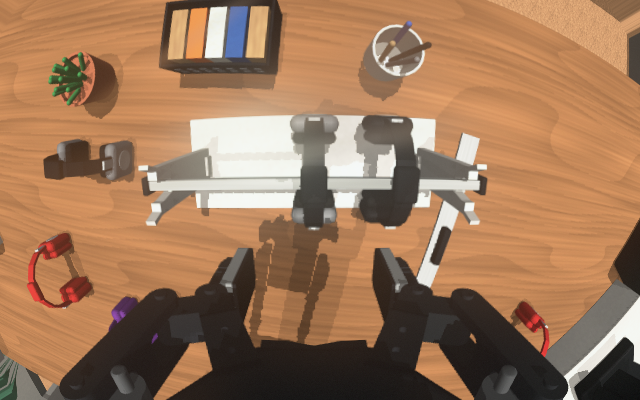

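View pics/s24c.png

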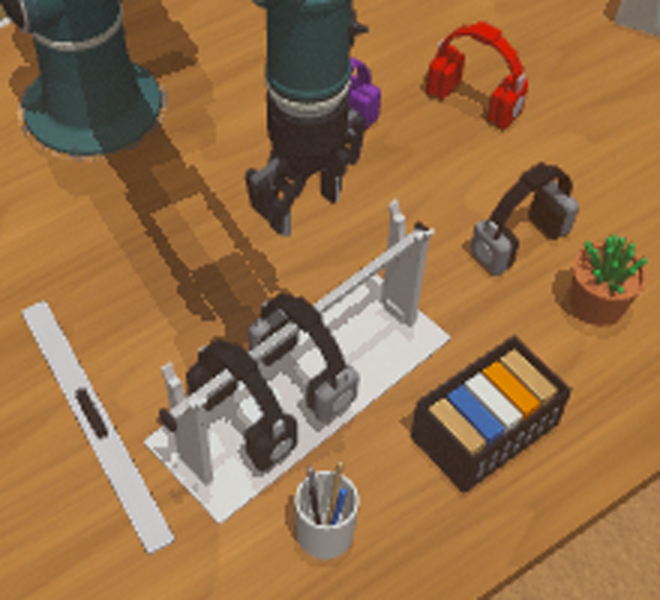

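View pics/t24.png

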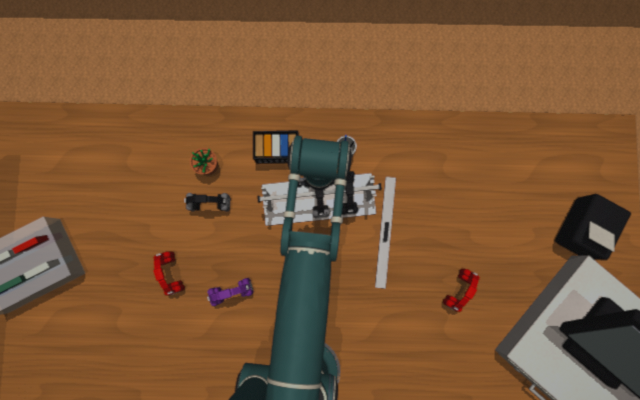

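>>> servo_tool(targets="0 0 0 2 -30 0 60; 0 0 0 2 -40 0 60; 0 0 0 3 -40 0 60; 0 0 0 3 -40 0 60; 0 0 0 3 -40 0 60; 0 0 0 3 -40 0 60; 0 0 0 3 -40 0 60; 0 0 -0.06 3 -40 0 60")

```text
time: 26.57
tool_pos: [0.5875, 0.2806, 0.3206]
tcp_rot: [3.122, 0.262, -0.056]
wrist_force: [0.5, 0.9, -0.1]
width: 0.705
```

>>> servo_tool(targets="0 0 -0.12 0 -30 0 60; 0 0 -0.12 0 0 0 60; 0 0 -0.12 0 0 0 60; 0 0 -0.12 0 0 0 60; 0 0 -0.12 0 0 0 60; 0 0 -0.12 0 0 0 60; 0 0 -0.12 0 0 0 60; 0 0 -0.12 0 0 0 60")

```text
time: 27.23
tool_pos: [0.5691, 0.3206, 0.2922]
tcp_rot: [-2.604, -1.72, 0.119]
wrist_force: [-1.1, -0.7, -0.1]
width: 0.704
```

>>> servo_tool(targets="0 0 -0.12 0 0 0 60; 0 0 -0.12 0 0 0 60; 0 0 -0.12 0 0 0 60; 0 0 -0.08 0 0 0 60; 0 0 0 0 0 0 60")

```text
time: 27.65
tool_pos: [0.5626, 0.3175, 0.2761]
tcp_rot: [-2.122, -2.252, 0.146]
wrist_force: [-0.6, 0.1, -0.3]
width: 0.702
```

```bash
python3 go.py 0.588 0.362 0.25 0.6
```

```text
t 27.65 pos [0.5626 0.3175 0.2761] yaw 3.31 q [0.4703 0.2549 1.5366 0.0093 1.4535 0.4094] F [-0.5807  0.0979 -0.3419] T [ 0.0308 -0.0143 -0.0196] w 0.702
turn [-0.0976  0.0352  0.0489]  rows>=1.0 shift now(mm) [43.6619 30.3611 21.8055]  shift after turn [44.1933 25.8711 26.1013]
```

>>> servo_tool(targets="-0.06 0.02 0.03 20 12 0 60; -0.038 0.015 0.02 20 10 0 60; 0 0 0 4 3 0 60; 0 0 0 0 0 0 60")

```text
time: 27.98
tool_pos: [0.583, 0.3606, 0.2638]
tcp_rot: [-2.222, -2.218, 0.019]
wrist_force: [-0.5, 0.1, -0.5]
width: 0.702
```

```bash
python3 go.py 0.588 0.362 0.25 0.6; python3 - <<'E'
from h import *
w=save('wrist','w25.png')['image']
E
```

```text
t 27.98 pos [0.583  0.3606 0.2638] yaw -0.13 q [ 0.5183  0.275   1.5307 -0.0014  1.3483  0.5208] F [-0.4934  0.0716 -0.4721] T [ 0.0159 -0.0051 -0.0809] w 0.702
turn [-0.0101  0.0072 -0.0127]  rows>=0.1 shift now(mm) [ 1.5175  5.1673 13.689 ]  shift after turn [ 1.3534  5.0467 13.7511]
```

View pics/w25.png

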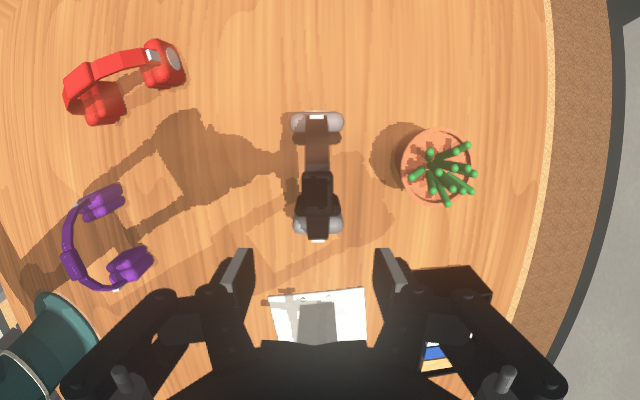

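```bash
python3 - <<'E'
from h import *
np.set_printoptions(precision=4,suppress=True)
s=bot.read_state()
print(wplane(s,317,192,.145), wplane(s,317,172,.14))
a,b=wplane(s,317,116,.07),wplane(s,318,240,.07);v=a-b
print(a,b,(a+b)/2,np.linalg.norm(v),np.degrees(np.arctan2(-v[0],v[1])))
E
python3 go.py 0.588 0.359 0.130 0.3
```

```text
[0.5835 0.3644 0.145 ] [0.5835 0.3812 0.14  ]
[0.5836 0.4287 0.07  ] [0.5848 0.2859 0.07  ] [0.5842 0.3573 0.07  ] 0.1428277882126202 0.4932992700180074
t 28.03 pos [0.5826 0.3602 0.2635] yaw -0.12 q [ 0.518   0.2748  1.5314 -0.0012  1.3487  0.5204] F [-1.2304 -0.2119  0.0293] T [-0.0134  0.0292  0.012 ] w 0.701
turn [-0.011   0.0076 -0.0074]  rows>=0.1 shift now(mm) [ -0.2024   6.8583 133.3995]  shift after turn [ -1.2673   5.379  133.4614]
```

>>> servo_tool(targets="-0.01 0.007 -0.008 2 3 15 60; 0 0 0 0 0 35 60; 0 0 0 0 0 35 60; 0 0 0 0 0 28 60; 0 0 0 0 0 12 60; 0 0 0 0 0 0 60")

```text
time: 28.53
tool_pos: [0.5861, 0.358, 0.1358]
tcp_rot: [2.218, 2.224, -0.007]
wrist_force: [-0.3, -0.5, -1.0]
width: 0.702
```

```bash
python3 go.py 0.5855 0.362 0.130 0.4
```

```text
t 28.53 pos [0.5861 0.358  0.1358] yaw 0.14 q [ 0.5129  0.3568  1.665  -0.0017  1.1239  0.5112] F [-0.2727 -0.4751 -1.0398] T [-0.0082  0.0386  0.0302] w 0.702
turn [-0.0029  0.0034 -0.0046]  rows>=0.1 shift now(mm) [ 4.0129 -0.5711  5.8023]  shift after turn [ 3.9959 -0.5694  5.8142]
```

>>> servo_tool(targets="-0.003 0.003 -0.004 4 -0.5 4 55; 0 0 0 0 0 1.5 50; 0 0 0 0 0 0 45; 0 0 0 0 0 0 45")

```text
time: 28.87
tool_pos: [0.5871, 0.362, 0.1331]
tcp_rot: [2.215, 2.227, 0.003]
wrist_force: [-0.5, -0.3, -0.1]
width: 0.529
```

```bash
python3 go.py 0.5855 0.362 0.130 0.4;python3 - <<'E'
from h import *
w=save('wrist','w26.png')['image']
E
```

```text
t 28.87 pos [0.5871 0.362  0.1331] yaw 0.31 q [ 0.5166  0.3606  1.6651 -0.0005  1.114   0.5115] F [-0.4632 -0.3347 -0.0936] T [ 0.0582 -0.0129  0.0032] w 0.529
turn [ 0.0019 -0.0005 -0.0016]  rows>=0.0 shift now(mm) [ 0.0296 -1.6295  3.1363]  shift after turn [ 0.034  -1.6236  3.1394]
```

View pics/w26.png

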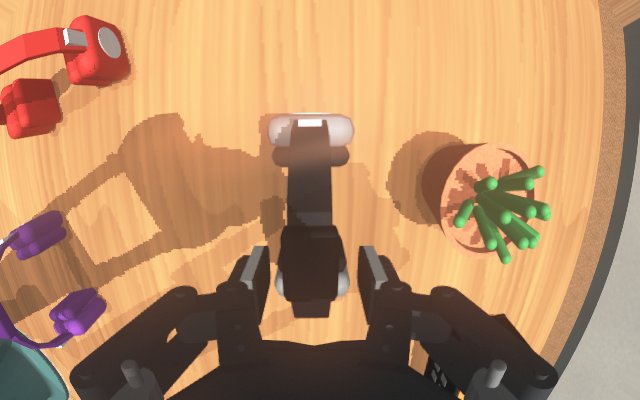

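>>> servo_tool(targets="0 0 0 1 -1 3 30; 0 0 0 0 0 0 20; 0 0 0 0 0 0 10; 0 0 0 0 0 0 10; 0 0 0 0 0 0 10; 0 0 0 0 0 -10 10; 0 0 0 0 0 -25 10; 0 0 0 0 0 -35 10")

```text
time: 29.58
tool_pos: [0.5811, 0.3606, 0.1948]
tcp_rot: [-2.213, -2.226, 0.02]
wrist_force: [1.1, 0.4, -2.0]
width: 0.308
```

>>> servo_tool(targets="0 0 0 0 0 -35 10; 0 0 0 0 0 -35 10; 0 0 0 0 0 -35 10; 0 0 0 0 0 -35 10; 0 0 0.08 0 0 -20 10; 0 0 0.12 0 0 -10 10; 0 0 0.12 0 0 0 10; 0 0 0.12 0 0 0 10")

```text
time: 30.25
tool_pos: [0.5834, 0.3618, 0.3885]
tcp_rot: [2.66, 1.67, 0.003]
wrist_force: [0.5, -0.3, -2.8]
width: 0.314
```

```bash
python3 go.py 0.5968 0.0693 0.36 97; python3 - <<'E'
from h import *
w=save('wrist','w27.png')['image']
E
```

```text
t 30.25 pos [0.5834 0.3618 0.3885] yaw -25.77 q [ 0.5192  0.2352  1.357  -0.0008  1.5476  0.9691] F [ 0.5209 -0.2867 -2.7895] T [-0.0213  0.0171 -0.0402] w 0.314
turn [ 0.001  -0.0018  0.9988]  rows>=8.3 shift now(mm) [-257.583   139.2259   28.4391]  shift after turn [-22.317  291.9455  28.4856]
```

View pics/w27.png

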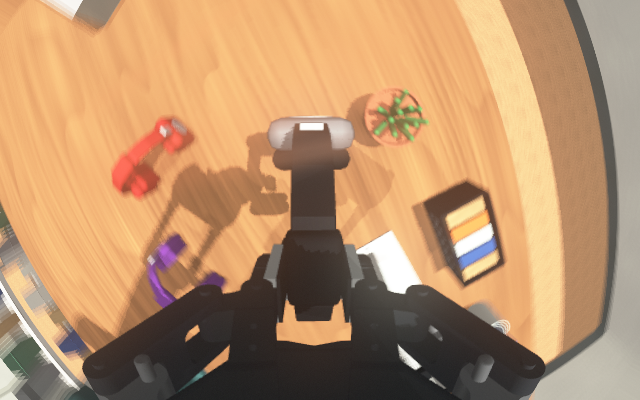

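>>> servo_tool(targets="0 0 0.12 0 0 0 10; 0 0 0.12 0 0 0 10; 0 0 0.12 0 0 0 10; 0 0 0.12 0 0 0 10; 0 0 0.12 0 0 0 10; 0 0 0.12 0 0 0 10; 0 0 0.12 0 0 0 10; 0 0 0.1 0 0 0 10")

```text
time: 30.97
tool_pos: [0.5817, 0.3606, 0.3912]
tcp_rot: [3.131, 0.253, 0.002]
wrist_force: [-0.3, 0.2, -1.3]
width: 0.315
```

```bash
python3 go.py 0.5968 0.0693 0.36 97
```

```text
t 30.97 pos [0.5817 0.3606 0.3912] yaw -80.77 q [ 0.519   0.2318  1.3564 -0.0009  1.5528  1.9286] F [-0.3217  0.2348 -1.3369] T [-0.0102  0.0167  0.0079] w 0.315
turn [ 0.0006 -0.0009  0.039 ]  rows>=0.3 shift now(mm) [-31.8748 289.8779  31.3252]  shift after turn [-20.5179 290.92    31.1611]
```

>>> servo_tool(targets="0 0 0.038 -2 20 0 10; 0 0 0 -3 36 0 10; 0 0 0 -3 38 0 10; 0 0 0 -3 38 0 10; 0 0 0 -3 38 0 10; 0 0 0 -3 38 0 10; 0 0 0 -3 36 0 10; 0 0 0 0 20 0 10")

```text
time: 31.63
tool_pos: [0.5933, 0.0918, 0.388]
tcp_rot: [3.132, 0.239, -0.01]
wrist_force: [0.2, 0.5, -2.9]
width: 0.312
```

>>> servo_tool(targets="0 0 0 0 10 0 10; 0 0 0 0 0 0 10; 0 0 0 0 0 0 10")

```text
time: 31.88
tool_pos: [0.5944, 0.0766, 0.3883]
tcp_rot: [3.131, 0.236, -0.011]
wrist_force: [0.3, -0.4, -2.1]
width: 0.312
```

```bash
python3 go.py 0.5968 0.0693 0.30 97;python3 - <<'E'
from h import *
w=save('wrist','w28.png')['image']
E
```

```text
t 31.88 pos [0.5944 0.0766 0.3883] yaw -81.36 q [ 0.0873  0.0697  1.5456 -0.0012  1.5332  1.5074] F [ 0.3166 -0.4073 -2.148 ] T [ 0.0733  0.0005 -0.0105] w 0.312
turn [0.0009 0.007  0.0286]  rows>=0.2 shift now(mm) [ 1.8874  7.5045 88.2858]  shift after turn [ 1.4876  7.5328 88.291 ]
```

View pics/w28.png

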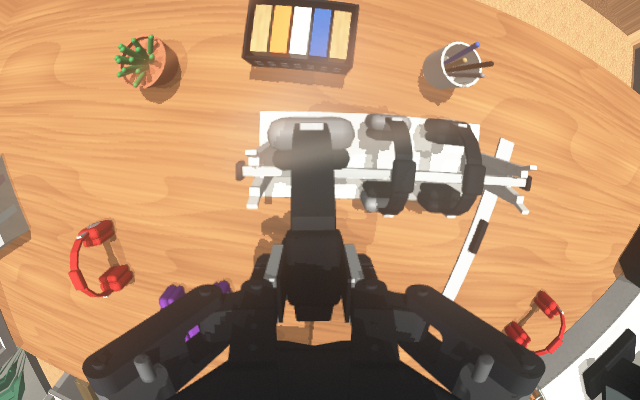

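>>> servo_tool(targets="0 0.007 0.028 1 6 10 10; 0 0 0 0 1 30 10; 0 0 0 0 0 30 10; 0 0 0 0 0 20 10; 0 0 0 0 0 5 10; 0 0 0 0 0 0 10")

```text
time: 32.43
tool_pos: [0.5973, 0.0781, 0.2891]
tcp_rot: [-3.133, -0.202, -0.009]
wrist_force: [0.2, 0.7, -1.9]
width: 0.315
```

```bash
python3 go.py 0.5968 0.0693 0.20 97;python3 - <<'E'
from h import *
w=save('wrist','w29.png')['image']
s=save('scene','s29.png')['image']
cv2.imwrite('pics/s29c.png',cv2.resize(s[90:290,230:450,::-1],None,fx=3,fy=3,interpolation=cv2.INTER_CUBIC))
E
```

```text
t 32.43 pos [0.5973 0.0781 0.2891] yaw -82.61 q [0.0877 0.0932 1.6973 0.0016 1.3454 1.5292] F [ 0.1687  0.7384 -1.9266] T [0.0276 0.0295 0.0309] w 0.315
turn [-0.0013 -0.0057  0.0068]  rows>=0.1 shift now(mm) [-2.1801  8.7233 89.103 ]  shift after turn [-1.61    8.6203 89.1252]
```

View pics/w29.png

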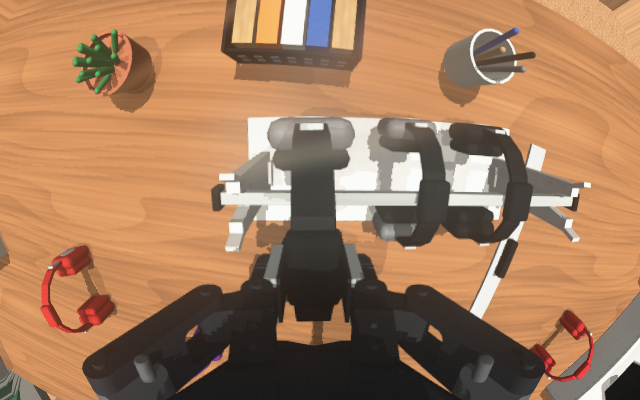

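View pics/s29c.png

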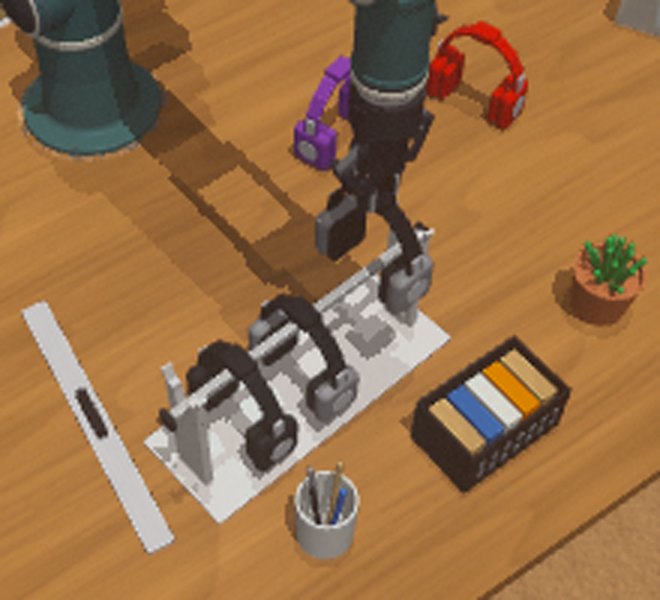

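>>> servo_tool(targets="0 -0.006 0.007 -2 9 3 10; 0 0 0 0 2 15 10; 0 0 0 0 0 22 10; 0 0 0 0 0 25 10; 0 0 0 0 0 15 10; 0 0 0 0 0 0 10")

```text
time: 33.03
tool_pos: [0.6068, 0.0651, 0.2221]
tcp_rot: [3.135, 0.191, 0.039]
wrist_force: [-0.7, 0.0, -2.8]
width: 0.313
```

```bash
python3 go.py 0.5968 0.0693 0.168 97;python3 - <<'E'
from h import *
w=save('wrist','w30.png')['image']
E
```

```text
t 33.03 pos [0.6068 0.0651 0.2221] yaw -83.04 q [ 0.0664  0.1325  1.7773 -0.0006  1.207   1.5159] F [-0.7027  0.0234 -2.8387] T [0.0081 0.074  0.0072] w 0.313
turn [ 0.002  -0.0248 -0.0007]  rows>=0.2 shift now(mm) [-10.7435  -5.4932  53.8665]  shift after turn [-9.403  -5.3942 54.1265]
```

View pics/w30.png

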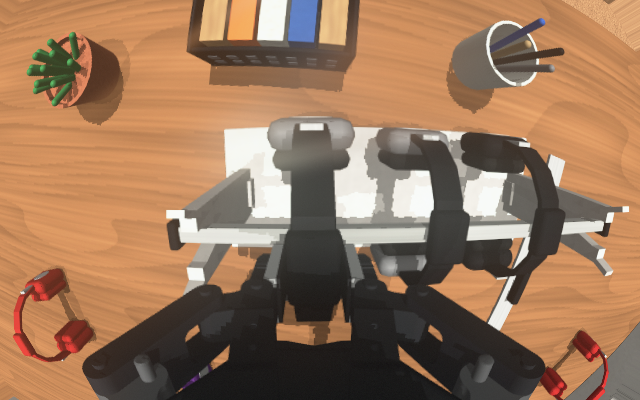

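>>> servo_tool(targets="0 -0.025 0 -9 -4 5 10; 0 0 0 0 0 13 10; 0 0 0 0 0 15 10; 0 0 0 0 0 12 10; 0 0 0 0 0 3 10; 0 0 0 0 0 0 10")

```text
time: 33.58
tool_pos: [0.6022, 0.0678, 0.1788]
tcp_rot: [3.133, 0.189, 0.018]
wrist_force: [-0.1, -0.7, -2.5]
width: 0.311
```

```bash
python3 go.py 0.5968 0.0693 0.168 97;python3 - <<'E'
from h import *
w=save('wrist','w31.png')['image']
E
```

```text
t 33.58 pos [0.6022 0.0678 0.1788] yaw -83.09 q [ 0.0724  0.1656  1.8217 -0.0027  1.1431  1.5237] F [-0.0971 -0.7372 -2.4615] T [ 0.0099 -0.017   0.075 ] w 0.311
turn [ 0.003  -0.011  -0.0015]  rows>=0.1 shift now(mm) [-5.279  -2.169  10.6876]  shift after turn [-5.1581 -2.1442 10.7515]
```

View pics/w31.png

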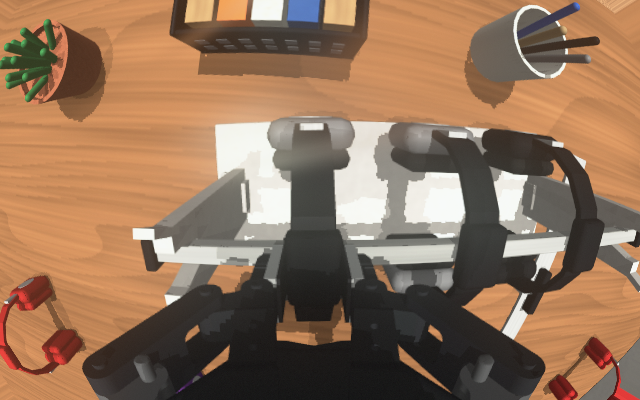

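>>> servo_tool(targets="0.003 -0.011 0 -3 -2 5 10; 0 0 0 0 0 4 10; 0 0 0 0 0 2 10; 0 0 0 0 0 0 10; 0 0 0 0 0 0 10")

```text
time: 34.05
tool_pos: [0.6003, 0.0697, 0.1691]
tcp_rot: [-3.136, -0.19, -0.004]
wrist_force: [0.1, 0.6, -2.4]
width: 0.312
```

```bash
python3 go.py 0.5968 0.0693 0.168 97
```

```text
t 34.05 pos [0.6003 0.0697 0.1691] yaw -83.07 q [0.0744 0.1761 1.828  0.     1.1351 1.5243] F [ 0.0696  0.6451 -2.3641] T [-0.0145  0.0321 -0.0081] w 0.312
turn [ 0.0001 -0.0023 -0.0013]  rows>=0.0 shift now(mm) [-3.4806 -0.0008  1.1247]  shift after turn [-3.478  -0.0051  1.1326]
```

>>> servo_tool(targets="0 0 0 -1 0 1.5 10; 0 0 0 0 0 0.5 10; 0 0 0 0 0 0 10; 0 0 0 0 0 0 25; 0 0 0 0 0 0 35; 0 0 0 0 0 0 45; 0 0 0 0 0 0 45")

```text
time: 34.63
tool_pos: [0.6008, 0.0697, 0.1689]
tcp_rot: [-3.136, -0.19, -0.01]
wrist_force: [-0.4, 0.8, 0.0]
width: 0.525
```

>>> servo_tool(targets="0 0 0 0 0 -8 45; 0 0 0 0 0 -20 45; 0 0 0 0 0 -35 45; 0 0 0 0 0 -40 50; 0 0 0 0 0 -40 60; 0 0 0 0 0 -25 60; 0 0 0 0 0 0 60; 0 0 0 0 0 0 60")

```text
time: 35.3
tool_pos: [0.5979, 0.0695, 0.3459]
tcp_rot: [-3.136, -0.19, -0.004]
wrist_force: [0.2, 0.5, -0.5]
width: 0.7
```

```bash
python3 go.py 0.494 -0.271 0.30 -95;python3 - <<'E'
from h import *
w=save('wrist','w32.png')
s=save('scene','s32.png')['image'];t=save('top','t32.png')['image']
cv2.imwrite('pics/s32c.png',cv2.resize(s[90:290,230:450,::-1],None,fx=3,fy=3,interpolation=cv2.INTER_CUBIC))
E
```

```text
t 35.30 pos [0.5979 0.0695 0.3459] yaw -83.08 q [0.0742 0.0752 1.6148 0.0002 1.4488 1.5241] F [ 0.215   0.5222 -0.5045] T [-0.026   0.0083 -0.0112] w 0.700
turn [-0.0004 -0.0027  0.2081]  rows>=1.7 shift now(mm) [-144.3231  325.4776   45.4826]  shift after turn [-73.8599 348.2395  45.9069]
```

View pics/w32.png

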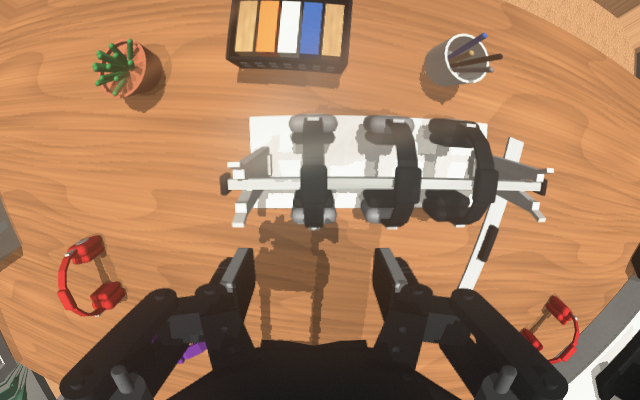

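View pics/s32c.png

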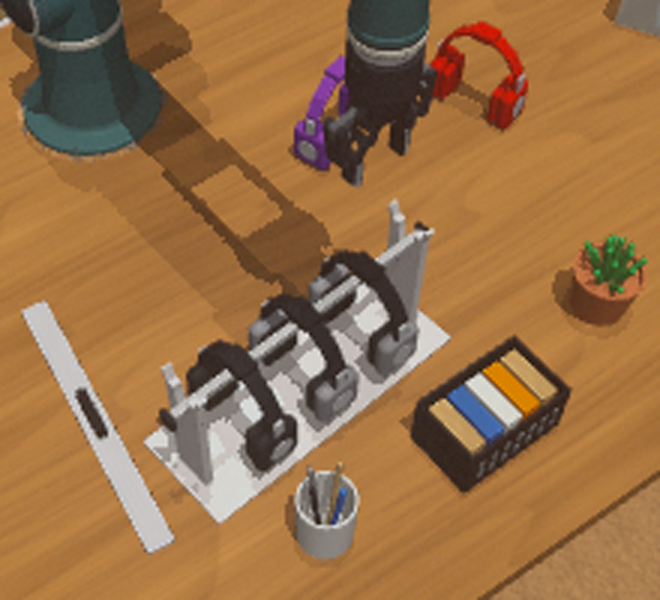

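View pics/t32.png

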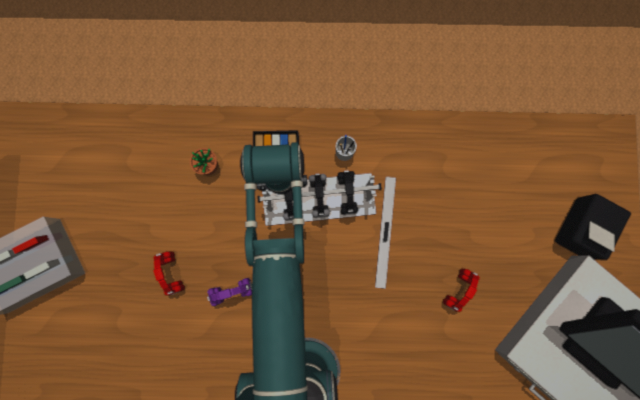

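All three pairs hang square on the rail. Now the keeper, with its ridge near wrist (487,243) and top (386,232).

>>> servo_tool(targets="0 0 0.1 -10 30 0 60; 0 0 0.1 -8 38 0 60; 0 0 0 -8 40 0 60; 0 0 0 -8 40 0 60; 0 0 0 -8 40 0 60; 0 0 0 -8 40 0 60; 0 0 0 -8 40 10 60; 0 0 0 -5 30 10 60")

```text
time: 36.12
tool_pos: [0.5113, -0.224, 0.3041]
tcp_rot: [-3.131, 0.118, 0.046]
wrist_force: [0.8, 0.4, -0.4]
width: 0.7
```

>>> servo_tool(targets="0 0 0 -4 20 10 60; 0 0 0 0 0 0 60; 0 0 0 0 0 0 60")

```text
time: 36.37
tool_pos: [0.4981, -0.2489, 0.2835]
tcp_rot: [-3.125, 0.132, 0.07]
wrist_force: [-0.1, 0.7, 0.4]
width: 0.701
```

```bash
python3 go.py 0.494 -0.271 0.20 -95;python3 - <<'E'
from h import *
w=save('wrist','w33.png')
E
```

```text
t 36.37 pos [ 0.4981 -0.2489  0.2835] yaw -94.83 q [-0.5029  0.0428  1.7617 -0.0086  1.383   1.1538] F [-0.1162  0.7282  0.4407] T [ 0.0015 -0.0209 -0.0283] w 0.701
turn [-0.0109  0.0454  0.0031]  rows>=0.4 shift now(mm) [ 1.5536 23.237  83.2797]  shift after turn [-2.1637 22.3293 83.5141]
```

View pics/w33.png

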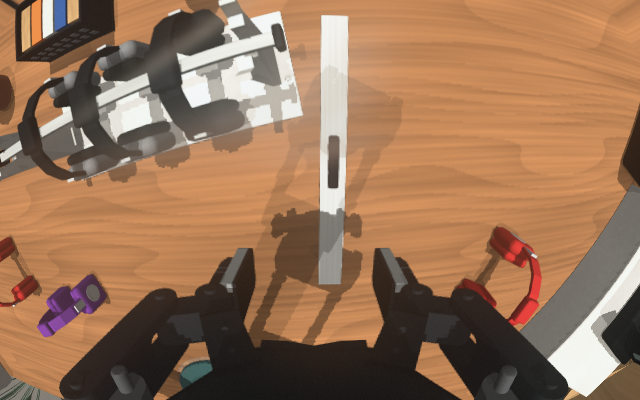

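```bash
python3 - <<'E'
from h import *
np.set_printoptions(precision=4,suppress=True)
s=bot.read_state()
a,b=wplane(s,334,137,.022),wplane(s,333.5,187,.022)
print(a,b,(a+b)/2,np.linalg.norm(a-b))
c=[wplane(s,*p,.006) for p in [(321,16),(349,16),(319,283),(342,283)]]
m=(c[0]+c[1]-c[2]-c[3])/2; print(sum(c)/4,np.linalg.norm(m),np.degrees(np.arctan2(m[1],m[0])))
E
python3 go.py 0.494 -0.272 0.14 -95
```

```text
[ 0.5259 -0.2738  0.022 ] [ 0.4586 -0.2686  0.022 ] [ 0.4923 -0.2712  0.022 ] 0.06747344089390121
[ 0.492  -0.2721  0.006 ] 0.39542197685206276 -4.934329579877118
t 36.42 pos [ 0.4978 -0.2485  0.2829] yaw -94.79 q [-0.5022  0.0431  1.7625 -0.0092  1.3833  1.1539] F [-0.8029  0.1682 -0.7647] T [-0.0082 -0.0304 -0.0016] w 0.705
turn [-0.0109  0.0469  0.004 ]  rows>=0.4 shift now(mm) [  4.8671  25.29   142.5696]  shift after turn [ -1.7337  23.7268 142.9104]
```

>>> servo_tool(targets="-0.011 0.046 0.004 -2 22 20 50; 0 0 0 0 1 35 40; 0 0 0 0 0 35 40; 0 0 0 0 0 35 40; 0 0 0 0 0 35 40; 0 0 0 0 0 30 40; 0 0 0 0 0 15 40; 0 0 0 0 0 0 40")

```text
time: 37.08
tool_pos: [0.4995, -0.262, 0.0719]
tcp_rot: [-3.138, 0.119, -0.011]
wrist_force: [-0.9, 1.0, -0.0]
width: 0.465
```

```bash
python3 go.py 0.493 -0.2717 0.009 -95;python3 - <<'E'
from h import *
w=save('wrist','w34.png')
E
```

```text
t 37.08 pos [ 0.4995 -0.262   0.0719] yaw -94.35 q [-0.5298  0.2042  1.994   0.0051  0.9375  1.1139] F [-0.9368  0.971  -0.0456] T [ 0.0686  0.029  -0.0104] w 0.465
turn [-0.0011 -0.0071  0.0113]  rows>=0.1 shift now(mm) [-6.1773 10.2055 62.8944]  shift after turn [-5.6154 10.2002 62.9479]
```

View pics/w34.png

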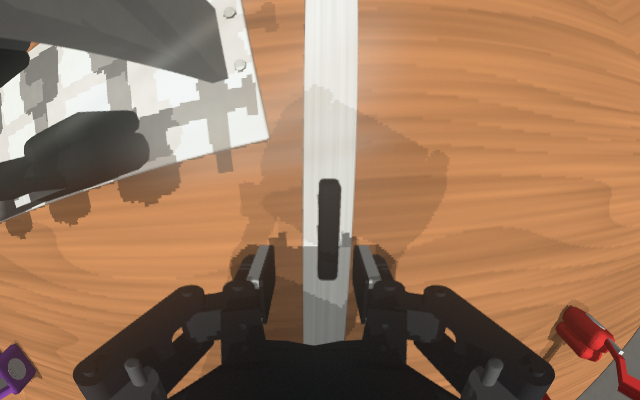

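>>> servo_tool(targets="-0.001 -0.007 0.011 -5 10 15 40; 0 0 0 0 0 20 40; 0 0 0 0 0 15 40; 0 0 0 0 0 6 40; 0 0 0 0 0 0 40")

```text
time: 37.55
tool_pos: [0.5028, -0.2713, 0.024]
tcp_rot: [3.134, -0.127, 0.019]
wrist_force: [-0.6, -1.0, 0.2]
width: 0.469
```

```bash
python3 go.py 0.493 -0.2717 0.009 -95
```

```text
t 37.55 pos [ 0.5028 -0.2713  0.024 ] yaw -94.64 q [-0.5392  0.2765  2.0102  0.0016  0.8413  1.1116] F [-0.6335 -1.0016  0.2429] T [-0.0051 -0.0207 -0.045 ] w 0.469
turn [ 0.0049 -0.0126  0.0063]  rows>=0.1 shift now(mm) [-9.8857  1.0975 14.8831]  shift after turn [-9.6897  1.2321 15.001 ]
```

>>> servo_tool(targets="0.005 -0.012 0.006 -9 1 7 40; 0 0 0 0 0 6 40; 0 0 0 0 0 0 40; 0 0 0 0 0 0 40")

```text
time: 37.88
tool_pos: [0.4969, -0.2727, 0.015]
tcp_rot: [3.136, -0.135, 0.01]
wrist_force: [-0.1, -0.3, 0.5]
width: 0.465
```

```bash
python3 go.py 0.493 -0.2717 0.009 -95;python3 - <<'E'
from h import *
w=save('wrist','w35.png')
E
```

```text
t 37.88 pos [ 0.4969 -0.2727  0.015 ] yaw -94.92 q [-0.5461  0.2859  2.0189  0.0006  0.8298  1.1102] F [-0.0732 -0.2653  0.4808] T [-0.0433 -0.0139  0.0015] w 0.465
turn [ 0.0027 -0.0064  0.0013]  rows>=0.1 shift now(mm) [-4.0464 -0.6478  5.978 ]  shift after turn [-4.0087 -0.6264  6.0057]
```

View pics/w35.png

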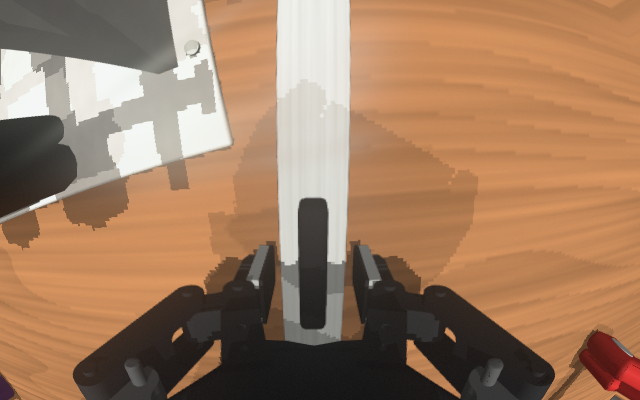

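>>> servo_tool(targets="0.003 -0.006 0 -3 -0.5 4 40; 0 0 0 -1 0 1.5 35; 0 0 0 0 0 0 20; 0 0 0 0 0 0 5; 0 0 0 0 0 0 0; 0 0 0 0 0 0 0; 0 0 0 0 0 0 0; 0 0 0 0 0 0 0", newtons=100)

```text
time: 38.6
tool_pos: [0.4937, -0.2726, 0.0108]
tcp_rot: [3.138, -0.136, 0.004]
wrist_force: [-0.5, 0.1, 0.5]
width: 0.136
```

```bash
python3 go.py 0.493 -0.2717 0.009 -95
```

```text
t 38.60 pos [ 0.4937 -0.2726  0.0108] yaw -94.96 q [-0.5491  0.2899  2.0235  0.0009  0.8259  1.1076] F [-0.4856  0.1314  0.4864] T [0.0587 0.0086 0.021 ] w 0.136
turn [ 0.0004 -0.0024  0.0007]  rows>=0.0 shift now(mm) [-0.7543 -0.8452  1.8342]  shift after turn [-0.7504 -0.8438  1.8364]
```

>>> servo_tool(targets="0 0 0 0 0 -10 0; 0 0 0 0 0 -25 0; 0 0 0 0 0 -38 0; 0 0 0 0 0 -38 0; 0 0 0 0 0 -38 0; 0 0 0 0 0 -38 0; 0 0 0 0 0 -38 0; 0 0 0 0 0 -38 0")

```text
time: 39.27
tool_pos: [0.4836, -0.2667, 0.2715]
tcp_rot: [-3.123, 0.135, 0.043]
wrist_force: [0.1, -0.6, -2.7]
width: 0.137
```

>>> servo_tool(targets="0 0 0 0 0 -20 0; 0 0 -0.12 0 0 -10 0; 0 0 -0.12 0 0 0 0; 0 0 -0.12 0 0 0 0; 0 0 -0.12 0 0 0 0; 0 0 -0.12 0 0 0 0; 0 0 -0.12 0 0 0 0; 0 0 -0.12 0 0 0 0")

```text
time: 39.93
tool_pos: [0.4866, -0.2685, 0.3227]
tcp_rot: [-2.897, -1.2, 0.006]
wrist_force: [0.7, 1.1, -2.3]
width: 0.132
```

>>> servo_tool(targets="0 0 -0.12 0 0 0 0; 0 0 -0.12 0 0 0 0; 0 0 -0.12 0 0 0 0; 0 0 -0.12 0 0 0 0; 0 0 -0.12 0 0 0 0; 0 0 -0.12 0 0 0 0; 0 0 -0.1 0 0 0 0; 0 0 0 0 0 0 0")

```text
time: 40.6
tool_pos: [0.4822, -0.2658, 0.3231]
tcp_rot: [-2.13, -2.292, 0.004]
wrist_force: [0.2, 0.3, -1.2]
width: 0.139
```

```bash
python3 go.py 0.609 -0.030 0.29 7;python3 - <<'E'
from h import *
w=save('wrist','w36.png')
E
```

```text
t 40.60 pos [ 0.4822 -0.2658  0.3231] yaw 4.21 q [-0.549  -0.0078  1.7411  0.      1.4212 -0.6225] F [ 0.1644  0.2676 -1.2412] T [0.0023 0.0231 0.0607] w 0.139
turn [-0.0103 -0.0078 -0.0487]  rows>=0.4 shift now(mm) [225.5891 144.1028  33.3419]  shift after turn [218.5728 154.58    33.1465]
```

View pics/w36.png

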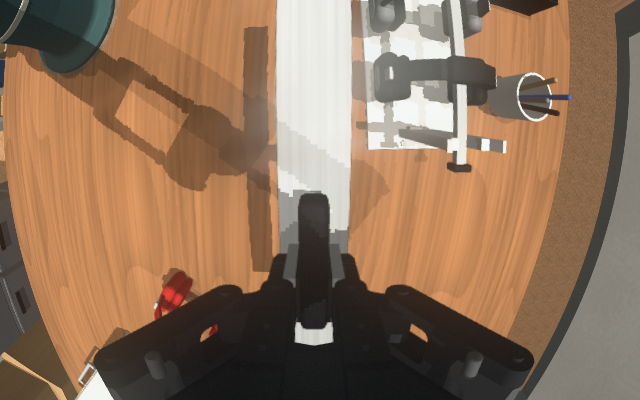

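Keeper held level. Move over the stand.

>>> servo_tool(targets="-0.01 -0.008 -0.048 16 12 0 0; 0 0 0 30 21 0 0; 0 0 0 33 23 0 0; 0 0 0 33 23 0 0; 0 0 0 33 23 0 0; 0 0 0 30 21 0 0; 0 0 0 18 14 0 0; 0 0 0 5 4 0 0")

```text
time: 41.32
tool_pos: [0.6037, -0.0484, 0.3226]
tcp_rot: [2.127, 2.312, -0.004]
wrist_force: [-0.2, -0.3, -2.6]
width: 0.132
```

>>> servo_tool(targets="0 0 0 0 0 5 0; 0 0 0 0 0 0 0")

```text
time: 41.48
tool_pos: [0.604, -0.0464, 0.3168]
tcp_rot: [-2.127, -2.311, 0.006]
wrist_force: [-0.2, -0.9, -3.1]
width: 0.135
```

```bash
python3 go.py 0.609 -0.030 0.24 7;python3 - <<'E'
from h import *
w=save('wrist','w37.png')
E
```

```text
t 41.48 pos [ 0.604  -0.0464  0.3168] yaw 4.76 q [-0.1165  0.0946  1.6459 -0.0025  1.4037 -0.1992] F [-0.2433 -0.8504 -3.0997] T [ 0.0067  0.0052 -0.0173] w 0.135
turn [-0.0031  0.0018 -0.039 ]  rows>=0.3 shift now(mm) [16.1182  6.6067 76.7564]  shift after turn [15.7123  6.991  76.8065]
```

View pics/w37.png

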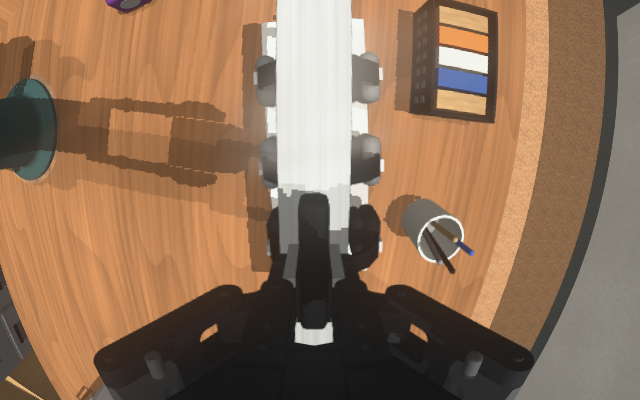

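>>> servo_tool(targets="-0.003 0.002 -0.039 13 6 10 0; 0 0 0 2 1 15 0; 0 0 0 0 0 18 0; 0 0 0 0 0 15 0; 0 0 0 0 0 6 0; 0 0 0 0 0 0 0")

```text
time: 42.03
tool_pos: [0.6079, -0.0365, 0.2507]
tcp_rot: [2.087, 2.345, 0.002]
wrist_force: [0.6, -0.0, -2.9]
width: 0.132
```

```bash
python3 go.py 0.609 -0.030 0.22 7;python3 - <<'E'
from h import *
w=save('wrist','w38.png')
s=save('scene','s38.png')['image']
cv2.imwrite('pics/s38c.png',cv2.resize(s[130:280,260:410,::-1],None,fx=4,fy=4,interpolation=cv2.INTER_CUBIC))
E
```

```text
t 42.03 pos [ 0.6079 -0.0365  0.2507] yaw 6.65 q [-0.1008  0.1268  1.7303 -0.0003  1.2816 -0.2167] F [ 0.5539 -0.0405 -2.9117] T [-0.0011 -0.0125 -0.029 ] w 0.132
turn [ 0.0028  0.0009 -0.0061]  rows>=0.1 shift now(mm) [ 6.4076  1.725  30.7361]  shift after turn [ 6.3682  1.8494 30.7371]
```

View pics/s38c.png

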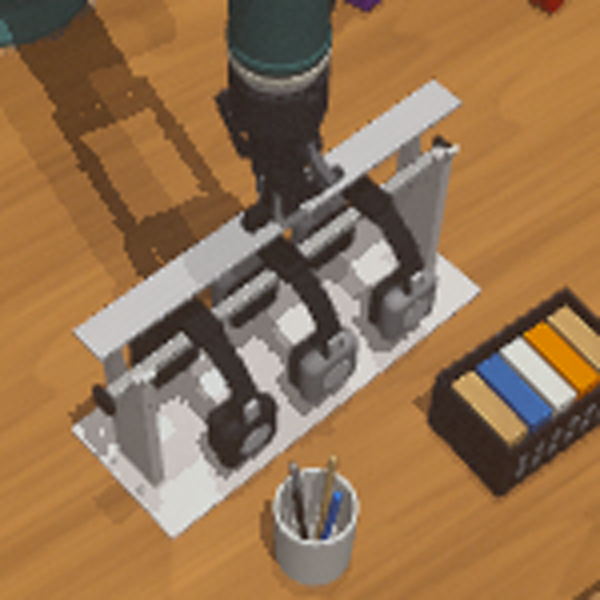

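View pics/w38.png

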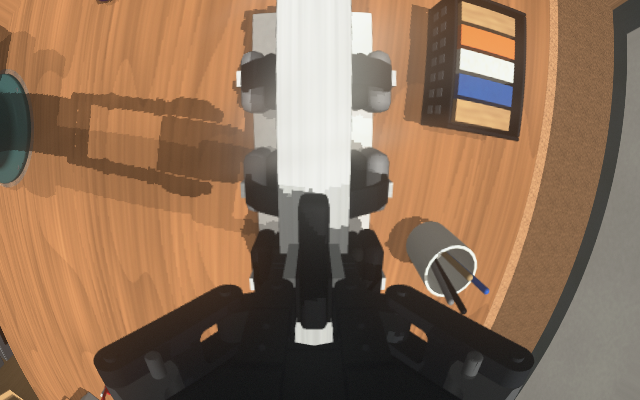

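>>> servo_tool(targets="0.003 0 -0.006 6 2 3 0; 0 0 0 0.5 0 6 0; 0 0 0 0 0 6 0; 0 0 0 0 0 4 0; 0 0 0 0 0 0 0; 0 0 0 0 0 0 0")

```text
time: 42.63
tool_pos: [0.6128, -0.0297, 0.2363]
tcp_rot: [2.076, 2.347, 0.008]
wrist_force: [-0.4, -0.0, -1.0]
width: 0.135
```

```bash
python3 go.py 0.609 -0.030 0.198 7;python3 - <<'E'
from h import *
s=save('scene','s39.png')['image']
cv2.imwrite('pics/s39c.png',cv2.resize(s[130:280,260:410,::-1],None,fx=4,fy=4,interpolation=cv2.INTER_CUBIC))
E
```

```text
t 42.63 pos [ 0.6128 -0.0297  0.2363] yaw 7.01 q [-0.0885  0.1394  1.7429 -0.0009  1.2497 -0.2105] F [-0.4066 -0.0436 -0.9619] T [0.0351 0.0158 0.0166] w 0.135
turn [0.0092 0.0029 0.0001]  rows>=0.1 shift now(mm) [ 0.293  -4.1339 38.2315]  shift after turn [ 0.182  -3.7818 38.2686]
```

View pics/s39c.png

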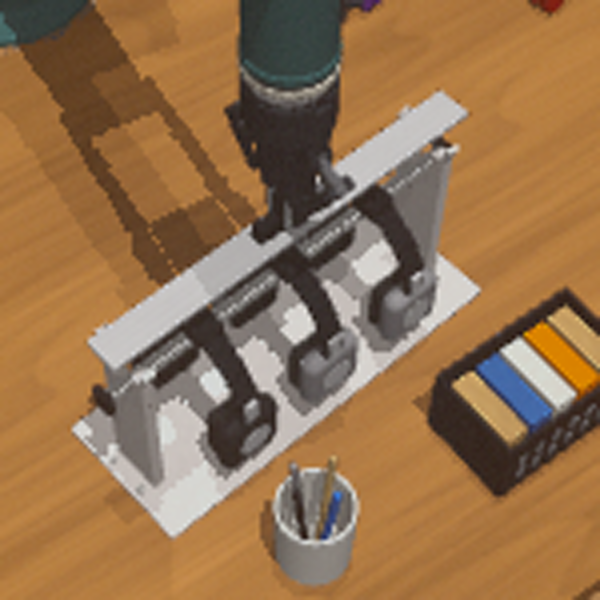

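>>> servo_tool(targets="0.009 0.003 0 0 -4 4 0; 0 0 0 0 -0.5 6 0; 0 0 0 0 -0.5 4 0; 0 0 0 0 0 0 0; 0 0 0 0 0 0 0")

```text
time: 43.1
tool_pos: [0.6074, -0.0305, 0.221]
tcp_rot: [-2.081, -2.353, 0.0]
wrist_force: [0.4, 0.7, -1.6]
width: 0.13
```

```bash
python3 go.py 0.609 -0.030 0.198 7
```

```text
t 43.10 pos [ 0.6074 -0.0305  0.221 ] yaw 7.00 q [-0.0913  0.1456  1.7642  0.0002  1.2322 -0.2135] F [ 0.3686  0.6835 -1.5726] T [-0.043  -0.0225 -0.0089] w 0.130
turn [-0.0004 -0.0003  0.    ]  rows>=0.0 shift now(mm) [ 0.2952  1.6864 23.0427]  shift after turn [ 0.3028  1.6764 23.0433]
```

```bash
python3 - <<'E'
from h import *
s=save('scene','s40.png')['image'];t=save('top','t40.png')['image']
a=cv2.resize(s[195:255,270:330,::-1],(390,390),interpolation=cv2.INTER_CUBIC)
b=cv2.resize(s[140:200,335:395,::-1],(390,390),interpolation=cv2.INTER_CUBIC)
cv2.imwrite('pics/s40c.png',np.hstack([a,b]))
a=cv2.resize(t[160:230,245:315,::-1],(390,390),interpolation=cv2.INTER_CUBIC)
b=cv2.resize(t[160:230,330:400,::-1],(390,390),interpolation=cv2.INTER_CUBIC)
cv2.imwrite('pics/t40c.png',np.hstack([a,b]))
E
```

```text
(no output)
```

View pics/s40c.png

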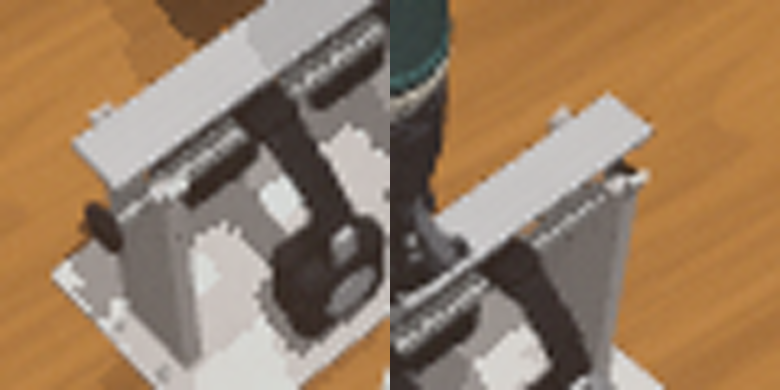

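View pics/t40c.png

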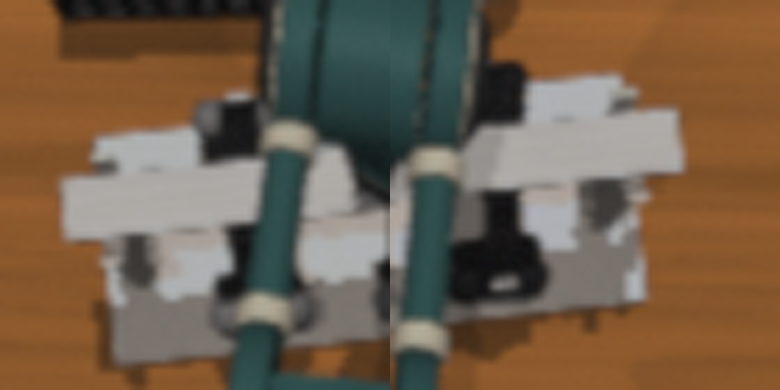

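>>> servo_tool(targets="0 0 0 0 1 5 0; 0 0 0 0 0 6 0; 0 0 0 0 -0.5 4 0; 0 0 0 0 0 0 0; 0 0 0 0 0 0 0")

```text
time: 43.62
tool_pos: [0.6084, -0.0305, 0.2051]
tcp_rot: [2.081, 2.353, 0.001]
wrist_force: [0.3, -0.1, -1.5]
width: 0.131
```

```bash
python3 go.py 0.609 -0.030 0.198 7
```

```text
t 43.62 pos [ 0.6084 -0.0305  0.2051] yaw 7.00 q [-0.091   0.158   1.7802  0.0002  1.2028 -0.2133] F [ 0.2959 -0.1357 -1.4741] T [ 0.054  -0.0246 -0.0418] w 0.131
turn [ 0.0006 -0.0001  0.0001]  rows>=0.0 shift now(mm) [0.3861 0.6283 7.0539]  shift after turn [0.3865 0.6329 7.0534]
```

>>> servo_tool(targets="0 0 0 0 0 3 0; 0 0 0 0 0 3 0; 0 0 0 0 0 0 0; 0 0 0 0 0 0 0")

```text
time: 43.95
tool_pos: [0.6084, -0.0304, 0.1983]
tcp_rot: [2.081, 2.353, 0.001]
wrist_force: [-0.1, 0.2, -1.6]
width: 0.132
```

```bash
python3 go.py 0.609 -0.030 0.198 7;  python3 - <<'E'
from h import *
s=save('scene','s41.png')['image']
a=cv2.resize(s[195:255,270:330,::-1],(390,390),interpolation=cv2.INTER_CUBIC)
b=cv2.resize(s[140:200,335:395,::-1],(390,390),interpolation=cv2.INTER_CUBIC)
cv2.imwrite('pics/s41c.png',np.hstack([a,b]))
E
```

```text
t 43.95 pos [ 0.6084 -0.0304  0.1983] yaw 7.01 q [-0.091   0.163   1.7872  0.0002  1.1909 -0.2133] F [-0.0638  0.2166 -1.5768] T [-0.0108 -0.0596 -0.0455] w 0.132
turn [ 0.0005 -0.0001  0.0001]  rows>=0.0 shift now(mm) [0.3519 0.6544 0.2877]  shift after turn [0.352  0.6545 0.2873]
```

View pics/s41c.png

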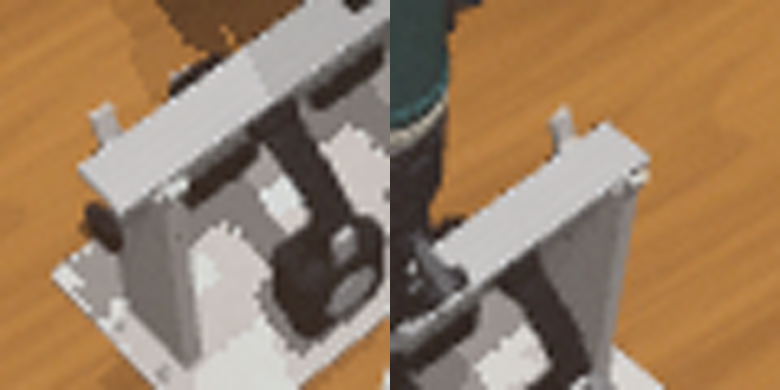

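>>> servo_tool(targets="0 0 0 0 0.5 1.5 0; 0 0 0 0 0 1.5 0; 0 0 0 0 0 0 0")

```text
time: 44.25
tool_pos: [0.609, -0.0304, 0.1985]
tcp_rot: [2.081, 2.352, 0.001]
wrist_force: [0.6, 0.5, -3.4]
width: 0.132
```

```bash
python3 go.py 0.609 -0.030 0.198 7
```

```text
t 44.25 pos [ 0.609  -0.0304  0.1985] yaw 7.01 q [-0.0908  0.1635  1.7864  0.0001  1.1906 -0.2132] F [ 0.6112  0.4746 -3.4052] T [-0.0088 -0.0255 -0.0107] w 0.132
turn [0.0011 0.0001 0.0002]  rows>=0.0 shift now(mm) [0.4109 0.0955 0.4578]  shift after turn [0.4109 0.0959 0.4577]
```

>>> servo_tool(targets="0 0 0 0 0 2 0; 0 0 0 0 0 2 0; 0 0 0 0 0 0 0; 0 0 0 0 0 0 0")

```text
time: 44.58
tool_pos: [0.6102, -0.0305, 0.1987]
tcp_rot: [2.079, 2.35, 0.005]
wrist_force: [0.6, 0.2, -2.3]
width: 0.134
```

```bash
python3 go.py 0.609 -0.030 0.198 7
```

```text
t 44.58 pos [ 0.6102 -0.0305  0.1987] yaw 7.02 q [-0.0908  0.163   1.7865  0.0001  1.1869 -0.2133] F [ 0.6336  0.2027 -2.2702] T [0.0252 0.0224 0.    ] w 0.134
turn [0.0051 0.001  0.0003]  rows>=0.0 shift now(mm) [ 0.6433 -1.1016  0.6866]  shift after turn [ 0.6423 -1.0983  0.6928]
```

It has stopped at the expected seat height of 0.198. Release slightly and retreat upward.

>>> servo_tool(targets="0 0 0 0 0 0 10; 0 0 0 0 0 0 20; 0 0 0 0 0 0 26; 0 0 0 0 0 0 26; 0 0 0 0 0 -8 26; 0 0 0 0 0 -15 30; 0 0 0 0 0 -30 40; 0 0 0 0 0 -40 40")

```text
time: 45.25
tool_pos: [0.6045, -0.03, 0.2833]
tcp_rot: [-2.074, -2.345, 0.013]
wrist_force: [0.2, 0.5, -0.7]
width: 0.469
```

>>> servo_tool(targets="0 0 0 0 0 -40 60; 0 0 0 -10 -10 -40 60; 0 0 0 -20 -35 0 60; 0 0 0 -20 -35 0 60; 0 0 0 -20 -35 0 60; 0 0 0 -20 -35 0 60; 0 0 0 0 0 0 60; 0 0 0 0 0 0 60")

```text
time: 45.92
tool_pos: [0.469, -0.1415, 0.3863]
tcp_rot: [2.067, 2.345, 0.008]
wrist_force: [0.9, -0.3, -0.1]
width: 0.704
```

```bash
python3 go.py;  python3 - <<'E'
from h import *
save('wrist','w42.png')
s=save('scene','s42.png')['image'];t=save('top','t42.png')['image']
cv2.imwrite('pics/s42c.png',cv2.resize(s[130:280,260:440,::-1],None,fx=4,fy=4,interpolation=cv2.INTER_CUBIC))
cv2.imwrite('pics/t42c.png',cv2.resize(t[140:260,180:420,::-1],None,fx=3.3,fy=3.3,interpolation=cv2.INTER_CUBIC))
E
```

```text
t 45.92 pos [ 0.469  -0.1415  0.3863] yaw 7.21 q [-0.3431 -0.1616  1.7708 -0.0009  1.5154 -0.4689] F [ 0.884  -0.3021 -0.1491] T [ 0.0262 -0.0418 -0.0005] w 0.704
```

View pics/s42c.png

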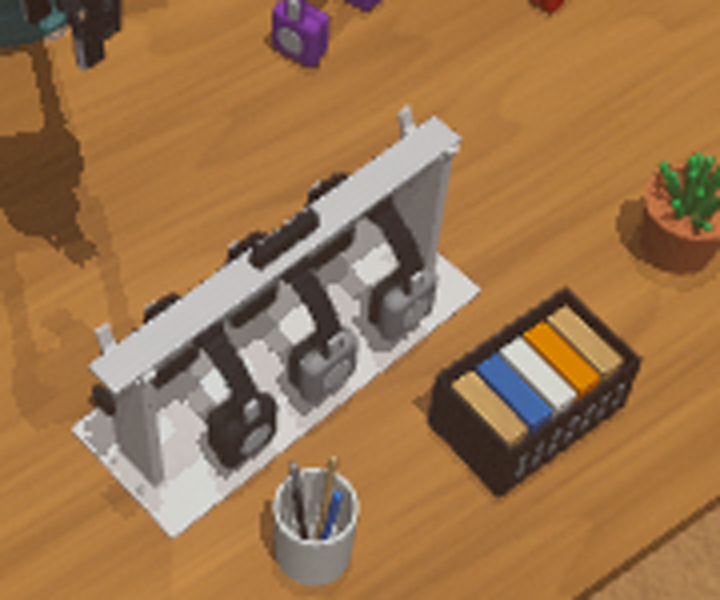

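View pics/t42c.png

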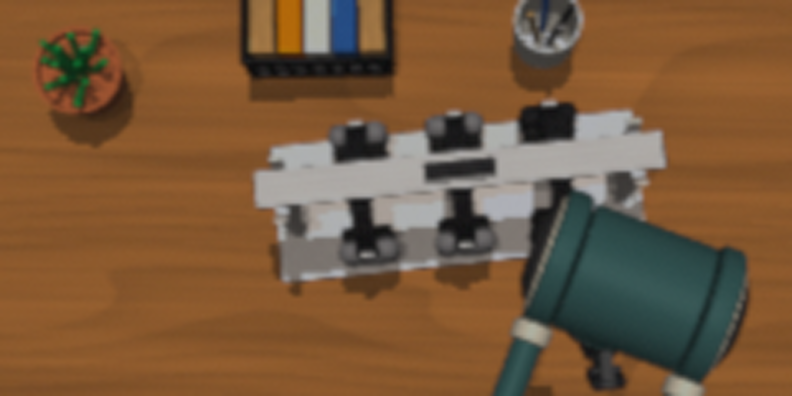

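View pics/w42.png

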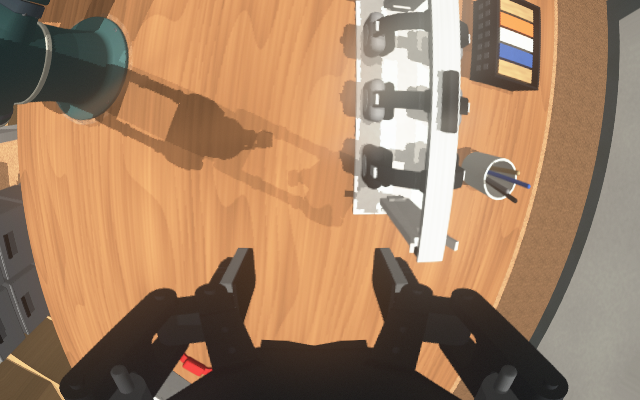

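```bash
python3 - <<'E'
from h import *; from top import TOP
np.set_printoptions(precision=4,suppress=True)
f=lambda p,z:plane(TOP,180+(p[0]+.5)/3.3-.5,140+(p[1]+.5)/3.3-.5,z)
k=[f(p,.193) for p in [(254,173),(258,208),(662,131),(666,166)]]
c=sum(k)/4; v=(k[0]+k[1]-k[2]-k[3])/2
d=c[:2]-np.array([.608,-.0295])
print(c,np.linalg.norm(v),np.degrees(np.arctan2(-v[0],v[1])),np.linalg.norm(k[0]-k[1]),'stand x,y',d@[.9925,.122],d@[-.122,.9925], 'ridge',f((460,169),.21))
E
```

```text
[ 0.6115 -0.0303  0.193 ] 0.399400045890747 7.059452983586674 0.03453147463175025 stand x,y 0.0033442015019200695 -0.0011818302283462866 ridge [ 0.6095 -0.0299  0.21  ]
```

The keeper measures 399 mm long, with yaw 7.06° against the stand's 7.0° and about 3 mm of offset. Everything checks out, so I'll hand in.

```bash
python3 - <<'E'
from h import *
finish_job(); s=bot.read_state(); print(s['time'],s['wrist_force'])
save('scene','s43.png')
E
```

```text
the job is handed in; nothing more can be done
the job is handed in; nothing more can be done
```

The headphone display is set up and handed in at about 46 s of the 210 s. `finish_job` gave no verdict, so this rests on my own checks.

- **Rail:** it lies in both notches with its caps outside the posts. In the wrist view its centre is within about 3 mm of the stand's middle and its angle within 0.1° of the stand's.
- **Headphones:** only three black pairs were on the counter. All three hang square on the rail, at about -100, 0 and +100 mm along it. I judged this from the pictures and did not measure each crown after release.
- **Keeper:** it rests ridge up on the fork shoulders. In the last top view it is about 3 mm off centre across, 1 mm along and 0.1° in angle.
- **Other items:** the plant, basket, pen pot and the red and purple look-alikes were not touched and look unmoved in the pictures.
- **Gripper:** it was clear of everything at hand-in.

**Disagreements:**
- The cameras differed by 2 to 5 mm on where the rail line runs.
- The wrist force never clearly showed the keeper making contact. I released it when it stopped descending at the expected height.
- A final picture after hand-in was refused, so the last views are from just before it.

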